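# Unhook a retractor from the drying rack and press it into the tray brackets

## Task

Lift the retractor with the right-angled blade up and off its hook on the drying rack and lay it, blade pointing up, lengthwise in the instrument tray, with its shank pressed fully home into the middle slot of both ribbed black brackets. Ease it off the hook and press it in gently rather than forcing it, and do not let it fall. Leave the straight spatula hanging, and the bowl and the stringer where they are.

Things in the scene. Friction and masses are not known exactly. Their poses are not given: they have to be found in the camera images.
- retractor: Right-angled hand retractor, dull grey titanium, 60 to 110 g, 198 mm long, hanging by its handle loop on the left or right hook. Origin: inside top of the loop, where the hook bears. +z: along the shank to the loop (up, to 3 degrees, while it hangs); -x: the way the blade points (to the rack's front, off the hook, while it hangs); y: across the loop. Centre of mass at z = -92 mm.
- shank_upper (a point): Point on the centre line of the shank, 76 mm below the retractor's origin, loop end; axes as the retractor's. The loop above it is 7 mm round bar, 32 mm wide outside, 18 mm inside, from 7 mm above the origin to 63 mm below it.
- shank_middle (a point): Middle of the shank, 126 mm below the retractor's origin; axes as the retractor's. The shank is a straight flat bar, 10 mm wide (y) and 5 mm thick (x), from 63 to 187 mm below the origin.
- shank_lower (a point): Point on the centre line of the shank, 176 mm below the retractor's origin, blade end; axes as the retractor's.
- blade_end (a point): Free end of the retractor's blade, a plate 16 mm wide and 4 mm thick at right angles to the shank (187 to 191 mm below the origin), which reaches 38 mm to the retractor's -x and ends in a 9 mm lip.
- rack: Steel tube drying rack, 200 mm deep (x), 360 mm wide (y), 341 mm high, fixed. Origin: centre of its footprint, on the counter. Its front looks to -x; there, at x = -100 mm, a rail 312 mm up carries three hooks that point to -x. The front is open between the corner posts, from that rail down to a sliding drain shelf (rim up to 67 mm high, drawn out up to 50 mm).
- hook_left (a point): Top of the upturned free end of the left hook (rack's y = +85 mm, x = -145 mm, 331 mm up); axes as the rack's. Each hook is an 8 mm rod that dips to a seat at the rack's x = -132 mm and turns up there. The loop rests in the seat: it must rise 22 mm or more before it can be drawn off to the rack's -x.
- hook_middle (a point): The same on the middle hook (rack's y = 0), which is empty.
- hook_right (a point): The same on the right hook (rack's y = -85 mm).
- tray: Steel instrument tray, 300 mm long (x), 190 mm wide (y), walls 37 mm high, fixed. Origin: centre of its underside, on the counter; its floor is at z = 8 mm. Two black brackets, each 12 mm thick and 110 mm wide, stand across it at x = -50 and +50 mm. The loop may lie at either end; the middle of the shank belongs within 12 mm of the tray's centre, loop and blade outside the brackets.
- slot_near (a point): Nominal centre of the floor of the middle slot, bracket at the tray's x = -50 mm, z = 30 mm; axes as the tray's. Each bracket sits in its mounts with 5 mm of sideways play (y) either way, apart from the other, and where it stands is not measured: look or feel for the slot. On top of a head 10 N move nothing; over the slot the shank goes down 15 mm.
- slot_far (a point): The same in the bracket at the tray's x = +50 mm. A bracket has six springy ribs at 16.4 mm pitch, so five slots, 11.4 mm wide, but 6.4 mm between the ribs' round heads (10 mm, tops at z = 46 mm). The 10 mm shank must be pushed down until they give way, then they close over it; near the slot's centre 3 to 6 N do it, 2 mm or more off it may rest on a head. Home, its centre line is at z = 32.5 mm.
- spatula: Straight titanium spatula, 210 mm long, with the same loop as the retractor but a flat blade 30 mm wide in line with the handle. It hangs on the other outer hook. Origin: inside top of the loop.
- bowl: Small steel lotion bowl, 104 mm across, 45 mm high, loose on the counter. Origin: centre of its underside.
- stringer: Purple plastic stringer rod: a U of 10 mm rod, 160 mm long (x), 58 mm wide (y), lying loose on the counter. Origin: centre of its underside.
Mind the look-alikes: they are no part of the job. There is more than one size of the retractor; the one meant has the size given above.

How it is judged (in metres and radians):
On the way:
1. the retractor is held in the gripper, off its hook and clear of the rack (contact force between the fingers and retractor above 1 N and contact force between retractor and rack below 0.05 N and distance of retractor from where it was at the start of the episode above 0.06 m), for 0.2 s.
At the end, for the whole second after the job is handed in: The retractor lies blade up and at rest in the middle slot of both brackets: both shank ends within 3 mm of home height and 8 mm of the tray's centre line, its middle within 12 mm of the tray's centre; spatula within 40 mm, bowl and stringer within 30 mm of their starts (z of shank_upper in the frame of tray between 0.029 and 0.0355 m and y of shank_upper in the frame of tray between -0.008 and 0.008 m and z of shank_lower in the frame of tray between 0.029 and 0.0355 m and y of shank_lower in the frame of tray between -0.008 and 0.008 m and x of shank_middle in the frame of tray between -0.012 and 0.012 m and z of blade_end in the frame of tray above 0.055 m and linear speed of retractor below 0.02 m/s and distance of spatula from where it was at the start of the episode below 0.04 m and distance of each of bowl, stringer from where it was at the start of the episode below 0.03 m); the robot touches nothing.
It fails at once if the retractor is strained against the rack with more than 40 N (contact force between retractor and rack above 40 N).
It fails at once if the retractor is forced into the tray or its brackets with more than 80 N (contact force between retractor and tray above 80 N).
It fails at once if the retractor falls (faster than 0.8 m/s with no finger on it) (linear speed of retractor above 0.8 m/s and contact force between the fingers and retractor below 0.01 N).
It fails at once if the spatula is lifted or knocked off its hook (moved more than 40 mm) (distance of spatula from where it was at the start of the episode above 0.04 m).
It fails at once if the bowl or the stringer is moved more than 30 mm (distance of any of bowl, stringer from where it was at the start of the episode above 0.03 m).
It also fails if it takes over 72 s, if anything falls off the work surface, if the arm or the gripper's body presses on something with over 40 N, if the wrist force passes 120 N, or if a joint passes its speed limit or range.

## Robot

A 7-joint arm with a two-finger parallel gripper is mounted at the origin on the work surface. World frame = base frame: x ahead of the robot, y to its left, z up, the work surface at z = 0. Lengths are in mm, angles in rad, forces in N, time in s.
With the tool pointing down it reaches from about 350 to 900 mm from the base axis. Payload 7.2 kg.
Tool frame: the origin (TCP) lies on the centre line of the jaws, within the pads' length; the fingertips stand 8 mm ahead of it and the grasp point (between the pads) lies 11 mm behind it (ctrl.tips_ahead is the distance from the TCP to the fingertips, in mm); z points along the fingers, y is the line along which they close (so a half turn about z gives the same grasp; the last joint's range is limited). The gripper opens to 85 mm and grips with 20 to 120 N. Pads are 22 mm wide; open, the fingers measure 114 mm over their backs; the gripper's body (76 mm by 85 mm) begins 54 mm behind the grasp point. The pads swing forward as they close: fully open they stand 13 mm farther back than shut.
Start: joints at [-1.41, 0.411, -0.013, 1.596, 0.006, 1.134, -0.082], TCP at [141.765, 608.713, 239.297] pointing down, gripper open.
Joint ranges: [-2.95, 2.95], [-0.29, 1.99], [-1.47, 1.44], [0.14, 2.54], [-1.03, 4.17], [0.13, 1.85], [-2.86, 2.86]. Speed limits (rad/s): [2.39, 2.39, 3.01, 3.01, 3.14, 3.14, 3.14].

## Interface

Orientations are given as a unit quaternion [x, y, z, w].
In Python, from plant import ctrl gives the robot as it stands.
- The arm moves only by the tool send_rows, never from a script. Its argument "motion" is a list of rows, each a list of 7 numbers: the shift along the tool's x, y, z as a fraction of full scale, then the turn, a rotation vector about the tool's x, y, z as a fraction of full scale, then the finger opening in mm, from 0 to 85.4. A call has 1 to 20 rows; each row shifts and turns the commanded pose from where the row before left it, along the tool's axes as they then stand; what a row does not reach is not made up. Full scale, the value 1, is 0.025 m for a shift and 6 degrees for a turn. A row lasts 1/8 s, in which the tool goes at most 62.5 mm and 10.7 degrees, less where a joint would pass 70% of its speed; a pose out of reach is approached as far as the arm can. A call with a number of a shift or a turn outside -1 to 1 is refused whole. A call with a gripper value outside its range is refused whole. The fingers move at their own pace and stop on an object; "newtons" is the grip in N (left out, the last holds). Time passes only in rows, so rows that do not move let the fingers close. It gives the time, the measured TCP pose, the force, the opening and the grip force at its end, in the units of the state.
- ctrl.observe(): the state, without advancing time (a new reading comes with each control period).
- ctrl.read_camera(name): name is "side" or "top" or "wrist"; returns a dict with "img" (420x560x3 uint8, red, green, blue), "fx", "fy", "cx", "cy" (pixels), "position" and "orientation" of the camera in the world; the wrist camera has in their place "hand_eye" (4x4, takes a point from camera to tool coordinates, whose origin is the TCP and whose axes are the flange's). Camera axes: x right, y up, looking along -z (the intrinsics and any distortion apply to the point x, -y, -z); pixel columns grow to the right and rows downward; lengths in mm; the calibration is good to about 2 mm. A picture is of the moment at which its call begins: read the wrist's pose just before it. There is no depth.
- ctrl.job_done(): hands the job in; it is judged then, once.
The state is a dict: "t": time; "joints": joint angles; "joint_vel": joint speeds; "effort": joint torques, N m; "tool_pos": TCP position; "orientation": TCP orientation; "wrist_force": force on the tool from outside, world axes, zero at the start; "ft_torque": the same for the moment, N m; "grip_width": finger opening in mm; "grasp_force": force on a finger pad.
Only numpy, scipy, OpenCV 4.12 (cv2) and the standard library are available. Lean on these libraries where they do the work, as an engineer would, in place of code of your own. Each camera call takes 0.05 s, during which the arm holds its last target. There are 200 camera calls.

## Working session

There is one attempt and no reset: what is moved stays moved. The work goes in short steps, Python scripts to look and compute and a tool call to move; the robot and the scene stay as the last step left them, time stands still between calls to the robot, and variables do not carry over. Pictures are saved under pics/ and viewed, at most 10 in all, crops included, and the job is handed in when it is done.

Besides the shell and the picture viewer there is one more tool, called after ">>>" as name([rows], argument=value, ...), one row to a line, values as JSON. send_rows: Moves the arm, as the interface text tells. Its arguments: {"type":"object","properties":{"motion":{"type":"array"},"newtons":{"type":"number"}},"required":["motion"]}

```bash
ls; mkdir -p pics; python3 - <<'E'
from plant import ctrl
import cv2,numpy as np
print(ctrl.observe())
for n in ["side","top","wrist"]:
    c=ctrl.read_camera(n); cv2.imwrite(f"pics/{n}0.png",c["img"][:,:,::-1])
    print({k:(np.round(v,4).tolist() if k!="img" else 0) for k,v in c.items()})
E
```

```text
pics
{'t': 0.0, 'joints': array([-1.41021038,  0.41192654, -0.0126415 ,  1.59706417,  0.00560444,
        1.13427771, -0.08218568]), 'joint_vel': array([-1.95772115e-04,  8.83680211e-04,  1.02390877e-03, -7.77412091e-04,
       -4.73301934e-05,  3.54984619e-04, -4.45521159e-04]), 'effort': array([-2.34339705e-04, -6.00639296e+01,  6.82215728e-01, -2.99415261e+01,
        1.38401147e-02,  1.03806937e-02,  3.43588454e-05]), 'tool_pos': array([141.71873715, 608.2222552 , 238.42859453]), 'orientation': array([ 1.14155385e-01,  9.93462569e-01, -8.20020557e-04, -1.95396617e-05]), 'wrist_force': array([-0.80100252,  0.03223984,  0.68189677]), 'ft_torque': array([0.02593631, 0.02198176, 0.02790116]), 'grasp_force': 0.0, 'grip_width': 85.38042939279055}
{'img': 0, 'fx': 423.3483, 'fy': 423.3483, 'cx': 266.1692, 'cy': 211.3258, 'position': [368.2517, -998.4413, 877.149], 'orientation': [0.5117, -0.0431, -0.0686, 0.8553]}
{'img': 0, 'fx': 489.3676, 'fy': 489.3676, 'cx': 265.073, 'cy': 214.584, 'position': [373.4574, 197.0954, 1545.3377], 'orientation': [0.0501, -0.0441, -0.7018, 0.7092]}
{'img': 0, 'fx': 370.8114, 'fy': 370.8114, 'cx': 282.0034, 'cy': 207.1805, 'hand_eye': [[0.0005, 0.9642, 0.2651, 68.2391], [1.0, -0.0007, 0.0008, 0.1821], [0.0009, 0.2651, -0.9642, -134.9903], [0.0, 0.0, 0.0, 1.0]]}
```

```bash
python3 - <<'E'
import cv2,numpy as np
a=cv2.imread("pics/side0.png");b=cv2.imread("pics/top0.png")
# left/right stacked, scaled
m=np.hstack([cv2.resize(a,(800,600)) ])
cv2.imwrite("pics/s1.png",m); cv2.imwrite("pics/t1.png",cv2.resize(b,(800,600)))
E
```

```text
(no output)
```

View pics/s1.png

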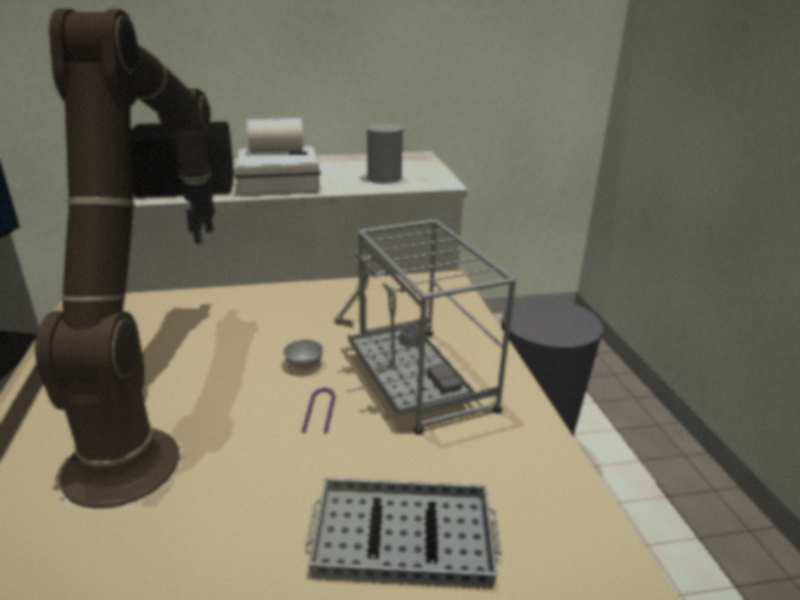

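View pics/t1.png

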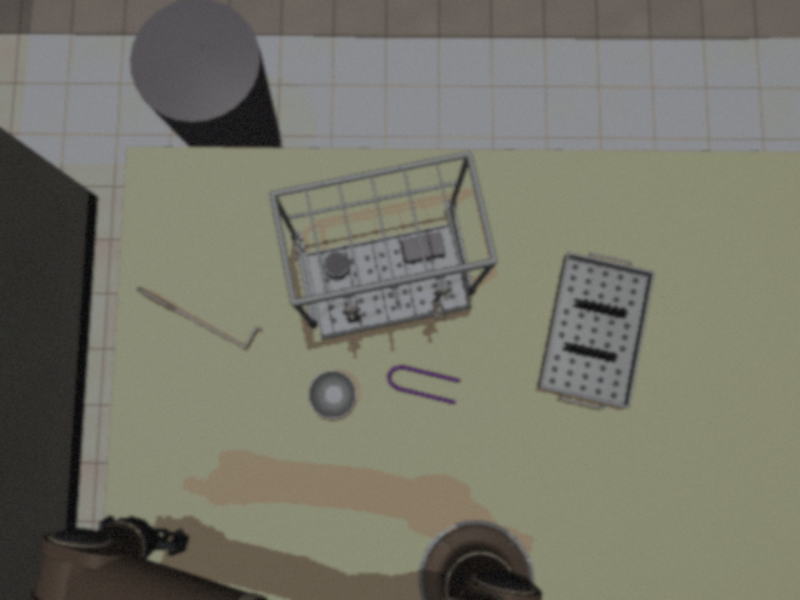

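Candidates (800×600 pixels): the object on the rack's left hook (top 350,312), the object on its right hook (437,300), and a large retractor lying loose on the counter (top 200,315; wrong size and not hanging). Next I'll check close crops.

```bash
python3 - <<'E'
import cv2,numpy as np
a=cv2.imread("pics/side0.png");b=cv2.imread("pics/top0.png")
A=a[145:305,220:370]; B=b[90:250,180:360]
A=cv2.resize(A,None,fx=3.75,fy=3.75,interpolation=cv2.INTER_CUBIC)   # 562x600
T=b[170:290,370:465]; S=a[330:410,210:355]
B=cv2.resize(B,None,fx=3.75,fy=3.75,interpolation=cv2.INTER_CUBIC)
cv2.imwrite("pics/cA.png",A);cv2.imwrite("pics/cB.png",B)
T=cv2.resize(T,None,fx=4,fy=4,interpolation=cv2.INTER_CUBIC); S=cv2.resize(S,None,fx=5,fy=5,interpolation=cv2.INTER_CUBIC)
cv2.imwrite("pics/cT.png",T)
E
```

```text
(no output)
```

View pics/cA.png

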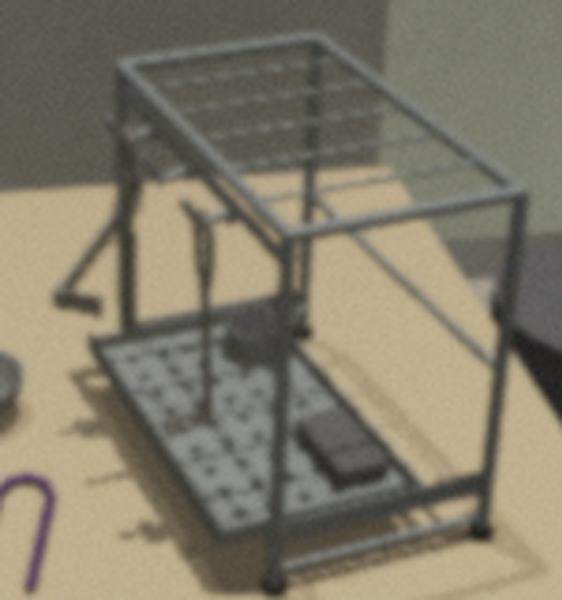

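View pics/cB.png

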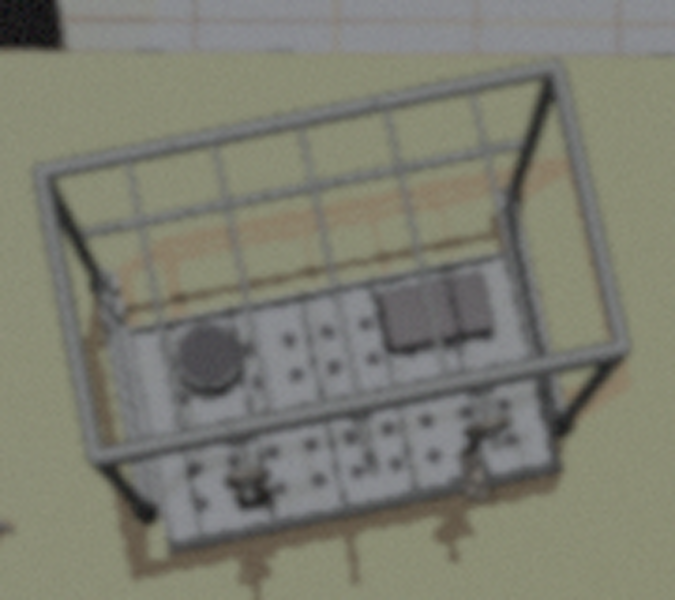

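The right hook (side crop 203,220) holds an object with a thin shank and a blade turned to the front at its foot (180,425), so that is the retractor. The left one, at top crop (250,480), is the spatula. Next I'll fit the rack and tray poses from both views.

```bash
cat > h.py <<'E'
import numpy as np,cv2,json
from scipy.spatial.transform import Rotation as R
from scipy.optimize import least_squares
from plant import ctrl
CAM={"side":dict(f=423.3483,c=(266.1692,211.3258),p=[368.2517,-998.4413,877.149],q=[0.5117,-0.0431,-0.0686,0.8553]),
"top":dict(f=489.3676,c=(265.073,214.584),p=[373.4574,197.0954,1545.3377],q=[0.0501,-0.0441,-0.7018,0.7092])}
HE=np.array([[0.0005,0.9642,0.2651,68.2391],[1.0,-0.0007,0.0008,0.1821],[0.0009,0.2651,-0.9642,-134.9903],[0,0,0,1]])
def wristcam(st):
    T=np.eye(4);T[:3,:3]=R.from_quat(st["orientation"]).as_matrix();T[:3,3]=st["tool_pos"];M=T@HE
    return dict(f=370.8114,c=(282.0034,207.1805),p=M[:3,3],q=R.from_matrix(M[:3,:3]).as_quat())
def proj(c,P):
    v=R.from_quat(c["q"]).inv().apply(np.atleast_2d(P)-np.array(c["p"]))
    return np.c_[c["c"][0]+c["f"]*v[:,0]/-v[:,2], c["c"][1]-c["f"]*v[:,1]/-v[:,2]]
def ray(c,uv):
    d=np.array([(uv[0]-c["c"][0])/c["f"],-(uv[1]-c["c"][1])/c["f"],-1]);return np.array(c["p"]),R.from_quat(c["q"]).apply(d)
def onplane(c,uv,z):
    p,d=ray(c,uv);return p+d*(z-p[2])/d[2]
def tri(obs):
    f=lambda X:np.concatenate([proj(c,X)[0]-uv for c,uv in obs])
    s=least_squares(f,[500,0,150]);return s.x,np.abs(s.fun).max()
def pose(x,y,a): 
    return lambda P:(R.from_euler('z',a).apply(np.atleast_2d(P))+[x,y,0])
def snap(name):
    st=ctrl.observe();c=ctrl.read_camera("wrist");cv2.imwrite(f"pics/{name}.png",c["img"][:,:,::-1])
    json.dump({k:np.array(st[k]).tolist() for k in("orientation","tool_pos")},open(f"pics/{name}.json","w"))
def cam(name): return wristcam(json.load(open(f"pics/{name}.json")))
E
python3 - <<'E'
from h import *
print([a for a in dir(ctrl) if a[0]!='_'],ctrl.tips_ahead)
un=lambda u,s,o:((np.array(u)+.5)/s-.5+o)
S=un([(125,65),(318,40),(522,192),(288,235)],3.75,[220,145])
T=un([(98,455),(42,172),(555,70),(622,350)],3.75,[180,90])
def res(p):
    P=pose(*p[:3])([(-95,175,336),(95,175,336),(95,-175,336),(-95,-175,336)])
    return np.r_[(proj(CAM["side"],P)-S).ravel(),(proj(CAM["top"],P)-T).ravel()]
s=least_squares(res,[550,100,0.2]);print("rack",s.x,np.round(s.fun,1))
W=pose(*s.x)
for n,h in [("hookL",(-145,85,331)),("hookM",(-145,0,331)),("hookR",(-145,-85,331)),("seatR",(-132,-85,309)),("blade",(-132-38,-85,120))]:
    w=W(h)[0];print(n,w.round(),[((proj(CAM[k],w)[0]-o)*3.75).round() for k,o in(("side",[220,145]),("top",[180,90]))])
# tray top corners (800 px)
S=un([(325,482),(487,486),(495,578),(310,572)],1/.7,0);T=un([(568,256),(651,270),(628,404),(539,390)],1/.7,0)
S=un([(325,482),(487,486),(495,578),(310,572)],800/560,0);T=un([(568,256),(651,270),(628,404),(539,390)],800/560,0)
def res(p,Sp=[(-148,93,36),(148,93,36),(148,-93,36),(-148,-93,36)],Tp=[(148,93,36),(148,-93,36),(-148,-93,36),(-148,93,36)]):
    return np.r_[(proj(CAM["side"],pose(*p)(Sp))-S).ravel(),(proj(CAM["top"],pose(*p)(Tp))-T).ravel()]
s=least_squares(res,[500,-250,-0.2]);print("tray",s.x,np.round(s.fun,1))
E
```

```text
['MotionError', 'job_done', 'observe', 'read_camera', 'tips_ahead'] 8.0
rack [6.78260010e+02 2.03047318e+02 2.13222300e-01] [ 0.9  0.6 -0.9  0.3 -2.5 -0.2  0.8 -0.8  1.1 -2.   2.2  1.2 -0.5  1.6
 -1.9 -1.9]
hookL [519. 255. 331.] [array([108., 115.]), array([248., 493.])]
hookM [537. 172. 331.] [array([143., 154.]), array([373., 467.])]
hookR [555.  89. 331.] [array([181., 197.]), array([497., 442.])]
seatR [567.  92. 309.] [array([196., 219.]), array([490., 428.])]
blade [530.  84. 120.] [array([152., 429.]), array([480., 513.])]
tray [ 5.31689849e+02 -2.66823307e+02 -2.04814467e-01] [ 0.5  0.  -2.9  1.   0.2 -3.2  1.1 -4.1  0.9 -1.   1.6  1.7  1.8  1.4
  3.9 -2. ]
```

>>> send_rows([
  [-0.58, -0.76, 0, 0, 0, 0, 85],
  [-0.58, -0.76, 0, 0, 0, 0, 85],
  [-0.58, -0.76, 0, 0, 0, 0, 85],
  [-0.58, -0.76, 0, 0, 0, 0, 85],
  [-0.58, -0.76, 0, 0, 0, 0, 85],
  [-0.58, -0.76, 0, 0, 0, 0, 85],
  [-0.58, -0.76, 0, 0, 0, 0, 85],
  [-0.58, -0.76, 0, 0, 0, 0, 85],
  [-0.58, -0.76, 0, 0, 0, 0, 85],
  [-0.58, -0.76, 0, 0, 0, 0, 85],
  [-0.58, -0.76, 0, 0, 0, 0, 85],
  [-0.58, -0.76, 0, 0, 0, 0, 85],
  [-0.58, -0.76, 0, 0, 0, 0, 85],
  [-0.58, -0.76, 0, 0, 0, 0, 85],
  [-0.58, -0.76, 0, 0, 0, 0, 85],
  [-0.58, -0.76, 0, 0, 0, 0, 85],
  [-0.58, -0.76, 0, 0, 0, 0, 85],
  [-0.58, -0.76, 0, 0, 0, 0, 85],
  [-0.58, -0.76, 0, 0, 0, 0, 85],
  [-0.58, -0.76, 0, 0, 0, 0, 85],
])

```text
t: 2.65
tool_pos: [338.1, 171.6, 239.3]
orientation: [0.114, 0.993, 0.0, -0.0]
wrist_force: [0.6, 0.5, -0.1]
grip_width: 85.4
grasp_force: 0.0
```

>>> send_rows([
  [-0.58, -0.76, 0, 0, 0, 0, 85],
  [-0.58, -0.76, 0, 0, 0, 0, 85],
  [-0.58, -0.76, 0, 0, 0, 0, 85],
  [-0.58, -0.76, 0, 0, 0, 0, 85],
  [-0.58, -0.76, 0, 0, 0, 0, 85],
  [-0.58, -0.76, 0, 0, 0, 0, 85],
  [-0.58, -0.76, 0, 0, 0, 0, 85],
  [-0.58, -0.76, 0, 0, 0, 0, 85],
  [-0.58, -0.76, 0, 0, 0, 0, 85],
  [-0.58, -0.76, 0, 0, 0, 0, 85],
  [-0.58, -0.76, 0, 0, 0, 0, 85],
  [-0.58, -0.76, 0.3, 0, 0, 0, 85],
  [-0.58, -0.76, 0.3, 0, 0, 0, 85],
  [-0.58, -0.76, 0.3, 0, 0, 0, 85],
  [-0.58, -0.76, 0.3, 0, 0, 0, 85],
  [-0.58, -0.76, 0.3, 0, 0, 0, 85],
  [-0.58, -0.76, 0.3, 0, 0, 0, 85],
  [-0.58, -0.76, 0.3, 0, 0, 0, 85],
  [-0.58, -0.76, 0.3, 0, 0, 0, 85],
  [-0.58, -0.76, 0.3, 0, 0, 0, 85],
])

```text
t: 5.15
tool_pos: [534.1, -264.0, 171.4]
orientation: [0.114, 0.993, 0.0, -0.0]
wrist_force: [-0.4, 0.5, 0.3]
grip_width: 84.8
grasp_force: 0.0
```

>>> send_rows([
  [0, 0, 0, 0, 0, 1, 85],
  [0, 0, 0, 0, 0, 1, 85],
  [0, 0, 0, 0, 0, 1, 85],
  [0, 0, 0, 0, 0, 1, 85],
  [0, 0, 0, 0, 0, 1, 85],
  [0, 0, 0, 0, 0, 1, 85],
  [0, 0, 0, 0, 0, 1, 85],
  [0, 0, 0, 0, 0, 1, 85],
  [0, 0, 0, 0, 0, 1, 85],
  [0, 0, 0, 0, 0, 1, 85],
  [0, 0, 0, 0, 0, 1, 85],
  [0, 0, 0, 0, 0, 1, 85],
  [0, 0, 0, 0, 0, 1, 85],
  [0, 0, 0, 0, 0, 1, 85],
  [0, 0, 0, 0, 0, 1, 85],
])

```text
t: 7.02
tool_pos: [533.8, -263.2, 171.7]
orientation: [0.784, 0.62, 0.0, -0.0]
wrist_force: [-0.8, 0.2, 0.6]
grip_width: 85.1
grasp_force: 0.0
```

>>> send_rows([
  [0, 0, 0, 0, 0, 1, 85],
  [0, 0, 0, 0, 0, 1, 85],
  [0, 0, 0, 0, 0, 1, 85],
  [0, 0, 0, 0, 0, 1, 85],
  [0, 0, 0, 0, 0, 1, 85],
  [0, 0, 0, 0, 0, 1, 85],
  [0, 0, 0, 0, 0, 1, 85],
  [0, 0, 0, 0, 0, 1, 85],
  [0, 0, 0, 0, 0, 1, 85],
  [0, 0, 0, 0, 0, 1, 85],
  [0, 0, 0, 0, 0, 1, 85],
  [0, 0, 0, 0, 0, 1, 85],
  [0, 0, 0, 0, 0, 1, 85],
  [0, 0, 0, 0, 0, 1, 85],
  [0, 0, 0, 0, 0, 0.77, 85],
  [0, 0, 0, 0, 0, 0, 85],
])

```text
t: 9.02
tool_pos: [534.0, -263.2, 171.6]
orientation: [0.995, -0.102, -0.0, -0.0]
wrist_force: [0.7, -0.1, 0.0]
grip_width: 85.0
grasp_force: 0.0
```

```bash
python3 - <<'E'
from h import *
s=ctrl.observe();print(s["t"],s["tool_pos"],s["joints"].round(3),R.from_quat(s["orientation"]).as_matrix().round(3))
snap("w1")
E
```

```text
9.025 [ 533.95456241 -263.21896719  171.63137068] [-0.44   0.867  1.381  1.797 -0.897  1.281 -0.59 ] [[ 0.979 -0.203 -0.   ]
 [-0.203 -0.979  0.   ]
 [-0.    -0.    -1.   ]]
```

View pics/w1.png

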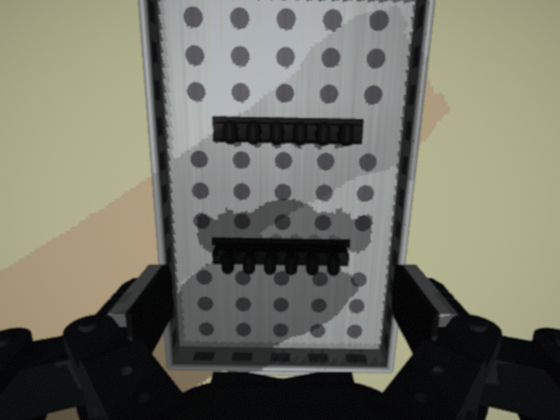

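The tray fills the view: far bracket at rows 117–145, columns 213–363; near bracket at rows 240–275, columns 213–350, each with six ribs. I'll take a second wrist view shifted sideways.

>>> send_rows([
  [0, -0.8, 0.6, 0, 0, 0, 85],
  [0, -0.8, 0.6, 0, 0, 0, 85],
  [0, 0, 0, 0, 0, 0, 85],
  [0, 0, 0, 0, 0, 0, 85],
])

```text
t: 9.57
tool_pos: [542.5, -223.5, 141.7]
orientation: [0.995, -0.102, -0.0, 0.0]
wrist_force: [0.1, -0.0, -0.5]
grip_width: 85.0
grasp_force: 0.0
```

```bash
python3 - <<'E'
from h import *
snap("w2")
a=cv2.imread("pics/w1.png");b=cv2.imread("pics/w2.png")
s=ctrl.observe();print(s["tool_pos"],s["joints"].round(3))
# predict where brackets are in w2
c1,c2=cam("w1"),cam("w2")
for uv in [(288,130),(281,258)]:
    print(proj(c2,onplane(c1,uv,46)))
def en(i,u,v,w,h,n):
    k=i[v:v+h,u:u+w].astype(float); k=np.clip((k/255)**.5*300,0,255).astype(np.uint8)
    return cv2.resize(k,(800,145),interpolation=cv2.INTER_CUBIC)
out=[]
for i,c in((a,c1),(b,c2)):
    for uv in [(288,130),(281,258)]:
        q=proj(c,onplane(c1,uv,46))[0].astype(int)
        u,v=q[0]-88,q[1]-16; print("crop",u,v); out.append(en(i,u,v,176,32,0))
cv2.imwrite("pics/br.png",np.vstack(out))
E
```

```text
[ 542.40583915 -224.10892509  142.02903179] [-0.506  0.892  1.358  1.846 -0.936  1.235 -0.623]
[[354.92414165 133.69111567]]
[[340.34041526 275.92919967]]
crop 200 114
crop 193 242
crop 266 117
crop 252 259
```

View pics/br.png

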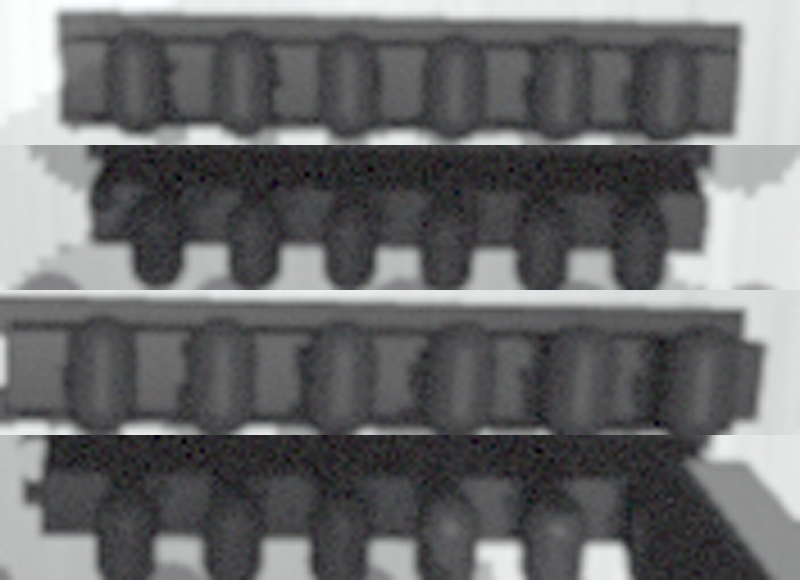

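Six heads show in each strip (far, view 1: columns 137…668; near, view 1: 159…638; view 2: 102…703 and 127…555). I'll fit the slot centres from these.

```bash
python3 - <<'E'
from h import *
c1,c2=cam("w1"),cam("w2")
D={"far":[(c1,200,114,[137,243,349,455,561,668],(83,85)),(c2,266,117,[102,222,342,462,582,703],(85,88))],
"near":[(c1,193,242,[159,255,350,446,543,638],(95,97)),(c2,252,259,[127,234,340,448,555],(97,99))]}
for n,d in D.items():
    def res(p,full=False):
        r=[]
        for c,u0,v0,us,vv in d:
            k=np.arange(len(us))-2.5
            P=np.c_[p[0]+np.sin(p[3])*p[4]*k,p[1]-np.cos(p[3])*p[4]*k,0*k+p[2]]
            q=proj(c,P);r+=[q[:,0]-((np.array(us)+.5)/4.545-.5+u0), .15*(q[:,1]-((np.linspace(*vv,len(us))+.5)/4.53-.5+v0))]
        return np.concatenate(r)
    s=least_squares(res,[530,-260,41,-.2,16.4],x_scale=[1,1,1,.01,.1]);print(n,s.x.round(3),np.abs(s.fun).max())
    s=least_squares(lambda p:res([*p[:2],41,p[2],16.4]),[530,-260,-.2],x_scale=[1,1,.01]);print(" z41",s.x.round(3),np.abs(s.fun).max())
# tray centre line from w1: rim edges inner/outer cols at floor? long outer rim corners at z=37
for uv in [(168,371),(394,371),(137,0),(435,0)]: print(uv,onplane(c1,uv,37).round(1))
E
```

```text
far [ 5.82288e+02 -2.77471e+02  4.31930e+01 -2.04000e-01  1.63510e+01] 0.2684852830342379
 z41 [ 5.82455e+02 -2.77741e+02 -1.97000e-01] 0.8858957151083473
near [ 4.86458e+02 -2.51985e+02  4.21190e+01 -2.07000e-01  1.62980e+01] 0.18042602676041497
 z41 [ 4.85941e+02 -2.51977e+02 -2.09000e-01] 0.354338031533473
(168, 371) [ 405.1 -136.5   37. ]
(394, 371) [ 366.  -326.6   37. ]
(137, 0) [ 684.9 -197.5   37. ]
(435, 0) [ 645.5 -388.3   37. ]
```

```bash
cat > fk.py <<'E'
import numpy as np, itertools
from scipy.spatial.transform import Rotation as R
def ori(q,s,e):
    return R.from_euler('z',s[0]*q[0])*R.from_euler('y',q[1])*R.from_euler('z',s[1]*q[2])*R.from_euler('y',q[3])*R.from_euler('z',s[2]*q[4])*R.from_euler('y',q[5])*R.from_euler('z',s[3]*q[6]+e)
E
python3 - <<'E'
from h import *
from fk import *
st=ctrl.observe()
A=[([-1.41021038,0.41192654,-0.0126415,1.59706417,0.00560444,1.13427771,-0.08218568],[141.71873715,608.2222552,238.42859453],[1.14155385e-01,9.93462569e-01,-8.20020557e-04,-1.95396617e-05]),
([-0.44,0.867,1.381,1.797,-0.897,1.281,-0.59],[533.954,-263.219,171.63],[0.995,-0.102,0,0]),(st["joints"],st["tool_pos"],st["orientation"])]
best=[]
for s in itertools.product([1,-1],repeat=4):
    for e in np.arange(4)*np.pi/2:
        for m in (1,-1):  # mirrored y bend
            err=max((R.from_quat(o)*ori(q,s,e).inv()).magnitude() for q,_,o in A); best.append((err,s,e))
best.sort(key=lambda b:b[0]);print(best[:4])
E
```

```text
[(0.0006618296888598036, (-1, -1, -1, -1), np.float64(1.5707963267948966)), (0.0006618296888598036, (-1, -1, -1, -1), np.float64(1.5707963267948966)), (0.45763100373770615, (1, 1, 1, 1), np.float64(4.71238898038469)), (0.45763100373770615, (1, 1, 1, 1), np.float64(4.71238898038469))]
```

>>> send_rows([
  [-0.72, -0.68, -0.5, 0, 0, 0, 85],
  [-0.72, -0.68, -0.5, 0, 0, 0, 85],
  [-0.72, -0.68, -0.5, 0, 0, 0, 85],
  [-0.72, -0.68, -0.5, 0, 0, 0, 85],
  [-0.72, -0.68, -0.5, 0, 0, 0, 85],
  [0, 0, 0, 0, 0, 0, 85],
])

```text
t: 10.38
tool_pos: [471.6, -121.7, 205.2]
orientation: [0.995, -0.102, 0.001, -0.001]
wrist_force: [-0.9, -0.1, 0.8]
grip_width: 85.0
grasp_force: 0.0
```

```bash
cat >> fk.py <<'E'
A=[([-1.41021038,0.41192654,-0.0126415,1.59706417,0.00560444,1.13427771,-0.08218568],[141.71873715,608.2222552,238.42859453]),
([-0.44,0.867,1.381,1.797,-0.897,1.281,-0.59],[533.954,-263.219,171.63]),([-0.506,0.892,1.358,1.846,-0.936,1.235,-0.623],[542.406,-224.109,142.029])]
def Rs(q):
    q=np.array(q,float)*[-1,1,-1,1,-1,1,-1];r=R.identity();out=[]
    for a,x in zip('zyzyzyz',q): r=r*R.from_euler(a,x);out.append(r)
    out[-1]=out[-1]*R.from_euler('z',np.pi/2);return out
def cols(q):
    o=[x.as_matrix() for x in Rs(q)]
    # d1 z after 1, y1 ; L1 z + x,y after 3 ; L2 z + x,y after 5; L3 z + x,y after 6
    return np.column_stack([o[0][:,2],o[0][:,1],o[2],o[4],o[5]])
def fit(A,lam=.01):
    M=np.vstack([cols(q) for q,_ in A]);b=np.concatenate([p for _,p in A]);n=M.shape[1]
    reg=np.array([.0005,1,1,1,.0005,1,1,.0005,1,1,.0005])*lam
    v=np.linalg.lstsq(np.vstack([M,np.diag(reg)]),np.r_[b,np.zeros(n)],rcond=None)[0]
    return v,np.abs(M@v-b).max()
E
python3 - <<'E'
from fk import *
from plant import ctrl
s=ctrl.observe();A.append((s["joints"],s["tool_pos"]));print(s["joints"].round(3).tolist(),s["tool_pos"].round(1).tolist())
for l in (.001,.02,.1,.5): print(l,*[x.round(1) for x in fit(A,l)])
E
```

```text
[-0.857, 0.569, 1.427, 2.016, -0.637, 1.124, -0.921] [471.6, -121.7, 205.2]
0.001 [ 88.1 -29.6   2.4 -17.5 533.3  -2.   -0.6 453.4   4.1  -0.6 146.8] 0.3
0.02 [ 98.5 -29.6   2.2 -17.6 533.4  -1.8  -0.6 453.1   3.6  -0.6 157.3] 0.3
0.1 [ 1.507e+02 -2.920e+01  2.200e+00 -1.770e+01  5.335e+02 -5.000e-01
 -6.000e-01  4.524e+02  2.100e+00 -6.000e-01  2.087e+02] 0.4
0.5 [ 9.9680e+02 -2.4700e+01  2.6000e+00 -1.5100e+01  5.3540e+02  6.0000e-01
 -2.8000e+00  4.5540e+02  1.0000e+00 -2.8000e+00  1.0526e+03] 3.8
```

>>> send_rows([
  [0, 0, 0, 0, 1, 0, 85],
  [0, 0, 0, 0, 1, 0, 85],
  [0, 0, 0, 0, 1, 0, 85],
  [0, 0, 0, 0, 1, 0, 85],
  [0, 0, 0, 0, 0, 0, 85],
])

```text
t: 11.0
tool_pos: [461.0, -128.6, 198.8]
orientation: [0.982, -0.106, 0.155, 0.025]
wrist_force: [0.4, 1.0, 0.5]
grip_width: 85.0
grasp_force: 0.0
```

```bash
cat >> fk.py <<'E'
A.append(([-0.857,0.569,1.427,2.016,-0.637,1.124,-0.921],[471.6,-121.7,205.2]))
LO=np.array([-2.95,-.29,-1.47,.14,-1.03,.13,-2.86]);HI=np.array([2.95,1.99,1.44,2.54,4.17,1.85,2.86])
def FK(q,v): return cols(q)@v, Rs(q)[-1]
def jac(q,v,h=1e-5):
    p,r=FK(q,v);J=np.zeros((6,7))
    for i in range(7):
        d=np.array(q,float);d[i]+=h;p2,r2=FK(d,v);J[:3,i]=(p2-p)/h/1000;J[3:,i]=(r2*r.inv()).as_rotvec()/h
    return J
def step(q,v,pt,rt,n=4,damp=1e-4):
    q=np.array(q,float)
    for _ in range(n):
        p,r=FK(q,v);e=np.r_[(pt-p)/1000,(rt*r.inv()).as_rotvec()];J=jac(q,v)
        q=np.clip(q+J.T@np.linalg.solve(J@J.T+damp*np.eye(6),e),LO,HI)
    return q
def sim(q,v,rows,rec=False):
    p,r=FK(q,v);q=np.array(q,float);out=[q]
    for k in rows:
        p=p+r.apply(np.array(k[:3])*25);r=r*R.from_rotvec(np.array(k[3:6])*np.radians(6));q=step(q,v,p,r);out.append(q)
    return out if rec else q
E
python3 - <<'E'
from fk import *
from plant import ctrl
s=ctrl.observe();A.append((s["joints"],s["tool_pos"]));print(s["joints"].round(3).tolist(),s["tool_pos"].round(1).tolist())
for l in (.001,.02): v,e=fit(A,l);print(v.round(1),e)
np.save("v.npy",v)
q=A[0][0]
q=sim(q,v,[[-.58,-.76,0,0,0,0]]*31+[[-.58,-.76,.3,0,0,0]]*9);print("after trans",q.round(3))
q=sim(q,v,[[0,0,0,0,0,1]]*29+[[0,0,0,0,0,.77]]);print("after rot",q.round(3))
E
```

```text
[-1.099, -0.012, 1.292, 2.278, 0.065, 0.553, -1.64] [461.0, -128.6, 198.8]
[ 2.799e+02 -2.920e+01 -1.800e+00 -1.970e+01  5.340e+02 -1.700e+00
  2.000e-01  4.508e+02 -2.300e+00  2.000e-01  3.417e+02] 0.39595892332772564
[ 2.799e+02 -2.920e+01 -1.600e+00 -1.960e+01  5.340e+02 -1.700e+00
  2.000e-01  4.509e+02 -2.200e+00  2.000e-01  3.417e+02] 0.40383994190824524
after trans [-0.1    0.486  0.656  1.779 -0.345  0.993  2.034]
after rot [-0.444  0.892  1.409  1.796 -0.919  1.304 -0.571]
```

```bash
cat >> fk.py <<'E'
try: v=np.load("v.npy")
except Exception: pass
def toolR(head,th,roll):   # th = angle below horizontal, roll 0: tool x down/inward, 1: tool x up/outward
    h=np.array([np.cos(head),np.sin(head),0]);z=h*np.cos(th)-np.array([0,0,np.sin(th)])
    y=np.array([-np.sin(head),np.cos(head),0])*(1 if roll==0 else -1);return R.from_matrix(np.column_stack([np.cross(y,z),y,z]))
def path(q,wps,v):
    """wps: (p,R,n) linear/slerp; returns rows, joint trace"""
    p,r=FK(q,v);rows=[];Q=[np.array(q,float)]
    for pt,rt,n in wps:
        pt=np.array(pt,float);w=(r.inv()*rt).as_rotvec();dn=(pt-p)/n;dr=w/n
        for _ in range(n):
            row=np.r_[r.inv().apply(dn)/25,np.degrees(dr)/6].round(2);rows.append(row)
            p=p+r.apply(row[:3]*25);r=r*R.from_rotvec(row[3:]*np.radians(6));Q.append(step(Q[-1],v,p,r))
    return np.array(rows),np.array(Q),(p,r)
def elbow(q,v):
    o=Rs(q);return o[0].apply([0,v[1],v[0]])+o[2].apply(v[2:5])
def report(Q,v,P):
    m=np.minimum(Q-LO,HI-Q).min(0);e=np.array([elbow(q,v) for q in Q]);p,r=FK(Q[-1],v)
    print("end",Q[-1].round(2),"margin",m.round(2),"maxdq/row",np.abs(np.diff(Q,axis=0)).max(0).round(2),"elbow end",e[-1].round(),"minz",e[:,2].min().round(),"err",np.abs(p-P[0]).max().round(1),np.degrees((r*P[1].inv()).magnitude()).round(2))
E
python3 - <<'E'
from fk import *
from plant import ctrl
q0=ctrl.observe()["joints"];p0,r0=FK(q0,v);print(p0)
th=np.radians(37);h=.213
Rg=toolR(h,th,0); sh=np.array([567,92,199.]); g=sh+Rg.apply([0,0,6])   # TCP 6 ahead of shank centre
pre=g+np.array([-60*np.cos(h),-60*np.sin(h),80])
print("tcp grasp",g,"pre",pre)
def run(n,w):
    rows,Q,P=path(q0,w,v);print(n,len(rows));report(Q,v,P);return Q
up=np.array([450,0,330.])
def yaw(r,a,k): # split a big turn about tool z
    return r*R.from_rotvec([0,0,a*k])
for s in (-1,1):
  for nm,pts in (("here",[p0]*2),("up",[p0+(up-p0)/2,up])):
    r1=yaw(r0,s*np.pi,.5);r2=yaw(r0,s*np.pi,1)
    Q=run(f"{s} {nm}",[(pts[0],r1,15),(pts[1],r2,15),(up,toolR(h,th,0),12),(pre,Rg,10),(g,Rg,6)])
# pitch first to level then roll
for s in (-1,1):
    Rh=toolR(h,np.radians(10),1)
    for hi in (330,450):
        u=np.array([480,50,hi])
        Q=run(f"lvl {s} {hi}",[(u,toolR(h,th,1),14),(u,toolR(h,th,1)*R.from_rotvec([0,0,s*np.pi/2]),15),(u,Rg,15),(pre,Rg,10),(g,Rg,6)])
E
```

```text
[ 460.97333963 -128.49432957  198.83098657]
tcp grasp [571.68352352  93.01295598 195.38910986] pre [513.03945543  80.32937297 275.38910986]
-1 here 58
end [-0.65  0.2   0.42  2.5   3.21  0.46 -1.71] margin [1.56 0.   0.   0.   0.96 0.   1.15] maxdq/row [0.56 0.06 0.46 0.03 1.3  0.05 1.33] elbow end [104.  21. 805.] minz 786.0 err 0.0 0.0
-1 up 58
end [-0.57  0.19  0.33  2.49  3.17  0.46 -1.66] margin [1.72 0.   0.15 0.   1.   0.   1.2 ] maxdq/row [0.83 0.06 0.67 0.04 1.02 0.09 1.03] elbow end [106.  12. 805.] minz 786.0 err 0.0 0.0
1 here 58
end [-1.37 -0.29  1.    2.54 -1.03  0.13  2.86] margin [0. 0. 0. 0. 0. 0. 0.] maxdq/row [3.73 0.17 1.9  0.27 0.49 1.11 4.59] elbow end [   4. -174.  787.] minz 786.0 err 143.7 29.17
1 up 58
end [-1.74 -0.29  1.27  2.54 -1.03  0.13 -2.16] margin [1.13 0.   0.09 0.   0.   0.   0.  ] maxdq/row [0.63 0.11 0.88 0.03 0.61 0.19 0.31] elbow end [  62. -163.  786.] minz 786.0 err 174.3 91.96
lvl -1 330 60
end [-0.92  0.23  0.74  2.51  3.37  0.49 -1.89] margin [0.82 0.   0.   0.   0.78 0.   0.45] maxdq/row [1.21 0.21 0.7  0.03 0.62 0.11 0.64] elbow end [101.  61. 803.] minz 787.0 err 0.1 0.04
lvl -1 450 60
end [ 0.5   0.3  -0.85  2.43  2.65  0.49 -1.02] margin [1.8  0.   0.15 0.06 1.03 0.   0.74] maxdq/row [0.46 0.2  0.4  0.03 2.32 0.1  2.31] elbow end [ 128. -119.  787.] minz 787.0 err 0.0 0.0
lvl 1 330 60
end [-1.71  0.39  1.3   2.54  2.92  1.29 -2.32] margin [0.34 0.   0.   0.   0.   0.   0.  ] maxdq/row [1.77 2.28 1.15 0.14 2.24 0.78 1.87] elbow end [  7. 187. 782.] minz 81.0 err 301.8 57.94
lvl 1 450 60
end [-2.64 -0.29  1.44  2.54 -1.03  0.13 -2.38] margin [0.31 0.   0.   0.   0.   0.   0.  ] maxdq/row [1.74 0.2  1.07 0.1  0.36 0.2  0.36] elbow end [165. -55. 786.] minz 786.0 err 448.8 119.81
```

```bash
cat >> fk.py <<'E'
def ik(p,r,seed,v,pref=None,w=.05):
    from scipy.optimize import least_squares
    f=lambda q:np.r_[(FK(q,v)[0]-p)/20,(r*FK(q,v)[1].inv()).as_rotvec()*20,0 if pref is None else w*(q[2]-pref)]
    s=least_squares(f,np.clip(seed,LO+.01,HI-.01),bounds=(LO,HI));return s.x,np.abs(s.fun[:6]).max()
def jpath(q0,qg,n,v):
    q0=np.array(q0,float);p,r=FK(q0,v);rows=[];Q=[q0]
    for k in range(1,n+1):
        a=k/n;pt,rt=FK(q0+(qg-q0)*a,v)
        row=np.r_[r.inv().apply(pt-p)/25,np.degrees((r.inv()*rt).as_rotvec())/6].round(2);rows.append(row)
        p=p+r.apply(row[:3]*25);r=r*R.from_rotvec(row[3:]*np.radians(6));Q.append(step(Q[-1],v,p,r))
    return np.array(rows),np.array(Q),(p,r)
def show(rows,g=85):
    print("["+", ".join("["+", ".join(f"{x:g}" for x in r)+f", {g}]" for r in rows)+"]")
E
python3 - <<'E'
from fk import *
from plant import ctrl
q0=ctrl.observe()["joints"]
th=np.radians(37);h=.213
Rg=toolR(h,th,0); sh=np.array([567,92,199.]); g=sh+Rg.apply([0,0,6])
pre=g+np.array([-60*np.cos(h),-60*np.sin(h),80])
for j3 in (0,.5,1):
    qp,e=ik(pre,Rg,[-.2,.1,j3,2.4,3.1,.46,-1.6],v,j3);qg,e2=ik(g,Rg,qp,v,j3);print(j3,qp.round(2),e.round(4),qg.round(2),e2.round(4))
    for lift,pull in((30,0),(30,28),(80,28)):
        qq,e3=ik(g+[-pull*np.cos(h),-pull*np.sin(h),lift],Rg,qg,v,j3);print("   ",lift,pull,qq.round(2),e3.round(4))
    for n in (40,50):
        rows,Q,P=jpath(q0,qp,n,v);print(n,np.abs(rows).max(0));report(Q,v,P)
    T=np.array([FK(q,v)[0] for q in Q]);print(T[::7].round().tolist())
E
```

```text
0 [-0.29 -0.12 -0.    2.5   2.79  0.17 -1.27] 0.0 [-0.27  0.19  0.    2.48  3.03  0.45 -1.51] 0.0
    30 0 [-0.27  0.11 -0.    2.45  3.    0.35 -1.47] 0.0
    30 28 [-0.28  0.07 -0.    2.5   2.99  0.36 -1.47] 0.0
    80 28 [-0.28 -0.05 -0.    2.44  2.85  0.18 -1.32] 0.0
40 [0.34 0.4  0.11 0.27 0.15 0.83]
end [-1.   -0.22  0.64  2.53  2.19  0.25 -0.62] margin [1.85 0.06 0.15 0.01 1.09 0.12 1.22] maxdq/row [0.02 0.01 0.03 0.01 0.07 0.02 0.06] elbow end [ -35. -134.  798.] minz 797.0 err 0.0 0.0
50 [0.27 0.32 0.09 0.22 0.12 0.67]
end [-1.   -0.22  0.64  2.53  2.19  0.25 -0.62] margin [1.85 0.06 0.15 0.01 1.09 0.12 1.22] maxdq/row [0.01 0.01 0.02 0.01 0.06 0.01 0.05] elbow end [ -34. -135.  798.] minz 797.0 err 0.0 0.0
[[461.0, -128.0, 199.0], [468.0, -159.0, 204.0], [492.0, -170.0, 223.0], [523.0, -154.0, 248.0], [548.0, -112.0, 270.0], [558.0, -53.0, 286.0], [547.0, 13.0, 288.0], [518.0, 73.0, 278.0]]
0.5 [-0.83 -0.19  0.5   2.53  2.34  0.22 -0.78] 0.0 [-0.72  0.2   0.5   2.5   3.25  0.47 -1.75] 0.0
    30 0 [-0.74  0.11  0.5   2.47  3.17  0.35 -1.66] 0.0
    30 28 [-0.75  0.05  0.5   
[... 946 characters left out ...]
    80 28 [-1.37 -0.25  1.    2.49  2.12  0.3  -0.5 ] 0.0
40 [0.23 0.44 0.1  0.26 0.11 0.82]
end [-1.19 -0.29  0.79  2.54  2.03  0.32 -0.43] margin [1.76 0.   0.15 0.   1.09 0.19 1.22] maxdq/row [0.01 0.01 0.02 0.01 0.05 0.01 0.04] elbow end [ -23. -171.  787.] minz 787.0 err 0.3 0.02
50 [0.18 0.36 0.08 0.21 0.09 0.66]
end [-1.19 -0.29  0.79  2.54  2.03  0.32 -0.43] margin [1.76 0.   0.15 0.   1.09 0.19 1.22] maxdq/row [0.01 0.01 0.01 0.01 0.04 0.01 0.03] elbow end [ -23. -171.  787.] minz 787.0 err 0.3 0.03
[[461.0, -128.0, 199.0], [460.0, -132.0, 196.0], [470.0, -128.0, 200.0], [488.0, -112.0, 210.0], [506.0, -83.0, 224.0], [520.0, -40.0, 241.0], [525.0, 13.0, 258.0], [515.0, 72.0, 273.0]]
```

```bash
python3 - <<'E'
from fk import *
from plant import ctrl
q0=ctrl.observe()["joints"]
th=np.radians(38);h=.213
Rg=toolR(h,th,0); sh=np.array([567,92,199.]); g=sh+Rg.apply([0,0,6])
pre=g+np.array([-35*np.cos(h),-35*np.sin(h),50])
qp,e=ik(pre,Rg,[-.2,.1,0,2.4,3.1,.46,-1.6],v,0);print(qp.round(2),pre)
rows,Q,P=jpath(q0,qp,38,v);report(Q,v,P);print(np.abs(rows).max(0))
np.save("P.npy",np.r_[P[0],P[1].as_quat()])
show(rows[:19]);show(rows[19:33]);show(rows[33:])
E
```

```text
[-0.28 -0.   -0.    2.48  2.93  0.25 -1.4 ] [537.41217591  85.60072323 245.30603115]
end [-1.25 -0.1   0.97  2.52  2.72  0.26 -1.14] margin [1.7  0.19 0.15 0.02 1.09 0.13 1.22] maxdq/row [0.01 0.   0.02 0.01 0.08 0.01 0.03] elbow end [ 15. -78. 810.] minz 810.0 err 0.0 0.0
[0.39 0.5  0.08 0.33 0.15 0.83]
[[0.02, 0.31, 0.03, -0.33, 0.06, -0.79, 85], [0.03, 0.3, 0.03, -0.33, 0.06, -0.79, 85], [0.05, 0.28, 0.02, -0.32, 0.07, -0.8, 85], [0.06, 0.27, 0.02, -0.31, 0.07, -0.8, 85], [0.09, 0.25, 0.01, -0.31, 0.08, -0.81, 85], [0.1, 0.24, -0, -0.3, 0.08, -0.81, 85], [0.12, 0.23, -0.01, -0.3, 0.09, -0.81, 85], [0.14, 0.22, -0.01, -0.29, 0.09, -0.81, 85], [0.16, 0.22, -0.01, -0.28, 0.09, -0.81, 85], [0.18, 0.21, -0.03, -0.29, 0.11, -0.82, 85], [0.2, 0.21, -0.02, -0.28, 0.1, -0.82, 85], [0.21, 0.21, -0.04, -0.27, 0.12, -0.82, 85], [0.24, 0.2, -0.04, -0.28, 0.11, -0.82, 85], [0.25, 0.21, -0.04, -0.27, 0.12, -0.82, 85], [0.27, 0.22, -0.05, -0.27, 0.13, -0.83, 85], [0.28, 0.22, -0.05, -0.27, 0.13, -0.82, 85], [0.3, 0.22, -0.06, -0.27, 0.13, -0.82, 85], [0.32, 0.24, -0.06, -0.27, 0.13, -0.83, 85], [
[... 195 characters left out ...]
.07, -0.27, 0.14, -0.82, 85], [0.37, 0.3, -0.08, -0.27, 0.15, -0.83, 85], [0.38, 0.33, -0.07, -0.27, 0.14, -0.83, 85], [0.38, 0.33, -0.07, -0.28, 0.15, -0.82, 85], [0.39, 0.35, -0.08, -0.27, 0.14, -0.83, 85], [0.38, 0.37, -0.07, -0.28, 0.14, -0.82, 85], [0.38, 0.38, -0.07, -0.28, 0.14, -0.83, 85], [0.38, 0.4, -0.08, -0.28, 0.14, -0.83, 85], [0.37, 0.42, -0.07, -0.28, 0.13, -0.82, 85], [0.36, 0.42, -0.06, -0.28, 0.13, -0.83, 85], [0.35, 0.45, -0.07, -0.28, 0.13, -0.83, 85]]
[[0.34, 0.45, -0.06, -0.29, 0.12, -0.83, 85], [0.33, 0.47, -0.06, -0.28, 0.12, -0.83, 85], [0.32, 0.49, -0.06, -0.28, 0.11, -0.83, 85], [0.3, 0.49, -0.06, -0.28, 0.11, -0.83, 85], [0.28, 0.5, -0.05, -0.28, 0.1, -0.83, 85]]
```

```bash
python3 - <<'E'
from fk import *
from plant import ctrl
q0=ctrl.observe()["joints"]
h=.213;sh=np.array([567,92,199.])
best=[]
for th in (38,45,52):
  Rg=toolR(h,np.radians(th),0);g=sh+Rg.apply([0,0,6])
  for b,u in ((90,110),(100,150),(80,80),(120,130)):
   for y in (0,-60):
    st=g+np.array([-b*np.cos(h)-y*np.sin(h),-b*np.sin(h)+y*np.cos(h),u])
    for j3 in (0,-.6):
        qp,e=ik(st,Rg,[-.2,.1,j3,2.4,3.1,.46,-1.6],v,j3)
        if e>.01: continue
        rows,Q,P=jpath(q0,qp,32,v); R38=toolR(h,np.radians(38),0);g38=sh+R38.apply([0,0,6])
        r2,Q2,P2=path(Q[-1],[(g38+[-35*np.cos(h),-35*np.sin(h),50],R38,8),(g38,R38,5),(g38+[0,0,30],R38,3),(g38+[-28*np.cos(h),-28*np.sin(h),30],R38,3)],v)
        al=np.vstack([Q,Q2]);m=np.minimum(al-LO,HI-al).min(0);p,r=FK(Q2[-1],v)
        T=np.array([FK(q,v)[0] for q in Q]);
        best.append((m.min(),np.abs(p-P2[0]).max(),th,b,u,y,j3,Q[-1].round(2).tolist(),Q2[-1].round(2).tolist(),m.round(2).tolist(),np.abs(rows).max().round(2),T[-10::3].round().tolist()))
best.sort(key=lambda x:-x[0]+x[1])
for b in best[:8]: print(b)
E
```

```text
(np.float64(0.0), np.float64(1.631584211736481e-06), 52, 100, 150, 0, -0.6, [-0.76, -0.29, 0.36, 2.29, 0.43, 0.57, 1.1], [-0.68, 0.05, 0.42, 2.51, 3.07, 0.32, -1.54], [1.78, 0.0, 0.15, 0.03, 0.98, 0.0, 1.17], np.float64(1.11), [[481.0, 7.0, 293.0], [479.0, 29.0, 303.0], [477.0, 51.0, 312.0], [475.0, 73.0, 319.0]])
(np.float64(0.0), np.float64(3.4684382370642197e-06), 52, 80, 80, 0, 0, [-1.2, -0.29, 0.77, 2.39, 0.84, 0.45, 0.73], [-0.8, 0.04, 0.55, 2.52, 3.09, 0.32, -1.57], [1.13, 0.0, 0.0, 0.0, 0.91, 0.01, 1.1], np.float64(1.07), [[497.0, 12.0, 241.0], [497.0, 33.0, 249.0], [495.0, 54.0, 257.0], [492.0, 75.0, 264.0]])
(np.float64(0.0), np.float64(7.204908371249985e-05), 38, 80, 80, -60, -0.6, [-0.76, -0.25, 0.64, 2.53, 2.81, 0.13, -1.08], [-1.1, 0.04, 0.87, 2.53, 3.17, 0.32, -1.63], [1.85, 0.0, 0.15, 0.01, 0.78, 0.0, 0.93], np.float64(1.0), [[582.0, -103.0, 359.0], [567.0, -51.0, 341.0], [540.0, -9.0, 312.0], [513.0, 13.0, 284.0]])
(np.float64(0.0), np.float64(0.00013280203387466827), 52, 90, 110, 0, -0.6, [-0.97, -0.29, 0.55, 2.35, 0.63, 0.49, 0.92], [-1.14, 0.04, 0.92, 2.53, 3.17, 
[... 720 characters left out ...]
 257.0], [489.0, 33.0, 266.0], [487.0, 53.0, 276.0], [483.0, 74.0, 284.0]])
(np.float64(0.0), np.float64(0.004999315478869448), 38, 80, 80, 0, 0, [-0.76, -0.23, 0.41, 2.54, 2.12, 0.2, -0.57], [-1.47, 0.07, 1.3, 2.54, 3.36, 0.33, -1.81], [1.44, 0.03, 0.14, 0.0, 0.6, 0.07, 0.76], np.float64(1.06), [[559.0, -39.0, 314.0], [544.0, 7.0, 309.0], [521.0, 47.0, 296.0], [496.0, 77.0, 279.0]])
(np.float64(0.0), np.float64(0.3125616684967554), 38, 80, 80, 0, -0.6, [-0.7, -0.22, 0.36, 2.54, 2.19, 0.19, -0.64], [-1.41, 0.06, 1.23, 2.54, 3.32, 0.33, -1.76], [1.54, 0.03, 0.15, 0.0, 0.63, 0.06, 0.79], np.float64(1.05), [[564.0, -40.0, 330.0], [548.0, 8.0, 321.0], [523.0, 48.0, 301.0], [495.0, 77.0, 277.0]])
```

```bash
python3 - <<'E'
from fk import *
from plant import ctrl
q0=ctrl.observe()["joints"]
h=.213;sh=np.array([567,92,199.]);R38=toolR(h,np.radians(38),0);g=sh+R38.apply([0,0,6])
hd=np.array([np.cos(h),np.sin(h),0]);ly=np.array([-np.sin(h),np.cos(h),0])
best=[]
for X,Y,Z in ((640,-180,250),(600,-200,280),(680,-200,250),(640,-180,330)):
 for ha in (-.25,0,.2):
  for j3 in (0,-.5,-1):
   for n in (36,):
    RA=toolR(ha,np.radians(38),0)
    qA,e=ik([X,Y,Z],RA,[.2,.5,j3,2.1,3.1,.5,-1.6],v,j3)
    if e>.01: continue
    rows,Q,P=jpath(q0,qA,n,v)
    w=[(g-50*hd-60*ly+[0,0,60],R38,12),(g-38*hd+[0,0,50],R38,5),(g,R38,4),(g+[0,0,30],R38,3),(g-28*hd+[0,0,30],R38,3)]
    r2,Q2,P2=path(Q[-1],w,v);al=np.vstack([Q,Q2]);m=np.minimum(al-LO,HI-al).min(0);p,r=FK(Q2[-1],v)
    T=np.array([FK(q,v)[0] for q in Q])
    best.append((m.min(),X,Y,Z,ha,j3,Q[-1].round(2).tolist(),Q2[-1].round(2).tolist(),m.round(2).tolist(),np.abs(rows).max().round(2),np.abs(r2).max(),np.abs(p-P2[0]).max().round(2),T[::6].round().tolist()))
best.sort(key=lambda x:-x[0]+(x[9]>1))
for b in best[:5]: print(b)
E
```

```text
(np.float64(0.012812972786245824), 600, -200, 280, -0.25, 0, [-0.43, 0.08, 0.71, 2.31, 3.55, 0.14, -2.0], [-0.58, 0.05, 0.32, 2.51, 3.03, 0.32, -1.51], [1.85, 0.21, 0.15, 0.03, 0.62, 0.01, 0.86], np.float64(0.81), np.float64(0.77), np.float64(0.0), [[461.0, -128.0, 199.0], [479.0, -223.0, 226.0], [520.0, -276.0, 271.0], [566.0, -283.0, 310.0], [601.0, -258.0, 324.0], [612.0, -223.0, 311.0], [600.0, -200.0, 280.0]])
(np.float64(0.0), 640, -180, 250, -0.25, 0, [-0.19, 0.19, 0.41, 2.26, 3.21, 0.2, -1.72], [-0.24, 0.06, -0.04, 2.49, 2.97, 0.32, -1.44], [1.85, 0.25, 0.0, 0.05, 0.52, 0.0, 0.89], np.float64(0.8), np.float64(0.73), np.float64(0.0), [[461.0, -128.0, 199.0], [480.0, -208.0, 220.0], [517.0, -256.0, 253.0], [558.0, -275.0, 280.0], [605.0, -253.0, 288.0], [632.0, -218.0, 276.0], [640.0, -180.0, 250.0]])
(np.float64(0.0), 640, -180, 250, -0.25, -0.5, [-0.05, 0.19, 0.25, 2.25, 3.05, 0.2, -1.56], [-0.03, 0.07, -0.25, 2.48, 2.92, 0.32, -1.39], [1.85, 0.26, 0.12, 0.06, 0.5, 0.0, 0.86], np.float64(0.82), np.float64(0.73), np.float64(0.0), [[461.0, -128.0, 199.0], [478.0, -197.0, 216.0]
[... 216 characters left out ...]
4, 0.09, -0.53, 2.46, 2.85, 0.32, -1.31], [1.85, 0.28, 0.15, 0.08, 0.47, 0.0, 0.84], np.float64(0.87), np.float64(0.73), np.float64(0.0), [[461.0, -128.0, 199.0], [472.0, -187.0, 207.0], [494.0, -227.0, 210.0], [526.0, -244.0, 204.0], [550.0, -250.0, 195.0], [604.0, -213.0, 204.0], [640.0, -180.0, 250.0]])
(np.float64(0.0), 640, -180, 250, 0, 0, [-0.07, 0.22, 0.45, 2.23, 4.17, 0.4, -2.48], [-0.37, 0.05, 0.1, 2.5, 3.0, 0.32, -1.48], [1.85, 0.24, 0.0, 0.04, 0.0, 0.08, 0.38], np.float64(0.91), np.float64(0.76), np.float64(0.0), [[461.0, -128.0, 199.0], [479.0, -253.0, 238.0], [535.0, -319.0, 303.0], [602.0, -321.0, 350.0], [653.0, -275.0, 351.0], [666.0, -218.0, 310.0], [644.0, -186.0, 256.0]])
```

```bash
python3 - <<'E'
from fk import *
from plant import ctrl
q0=ctrl.observe()["joints"]
qA,e=ik([600,-200,280],toolR(-.25,np.radians(38),0),[.2,.5,0,2.1,3.1,.5,-1.6],v,0)
rows,Q,P=jpath(q0,qA,36,v);report(Q,v,P);show(rows[:18]);show(rows[18:])
E
```

```text
end [-0.43  0.08  0.71  2.31  3.55  0.14 -2.  ] margin [1.85 0.28 0.15 0.23 0.62 0.01 0.86] maxdq/row [0.04 0.01 0.04 0.   0.11 0.02 0.02] elbow end [ 42. -28. 813.] minz 813.0 err 0.0 0.0
[[0.2, 0.69, -0.01, -0.47, 0.14, -0.69, 85], [0.2, 0.67, -0.01, -0.46, 0.13, -0.7, 85], [0.19, 0.66, -0.01, -0.46, 0.13, -0.71, 85], [0.19, 0.63, 0, -0.44, 0.13, -0.71, 85], [0.18, 0.62, 0.01, -0.43, 0.13, -0.72, 85], [0.18, 0.6, 0, -0.41, 0.12, -0.72, 85], [0.17, 0.57, 0.01, -0.41, 0.13, -0.73, 85], [0.16, 0.56, 0.01, -0.39, 0.12, -0.74, 85], [0.17, 0.53, 0.02, -0.37, 0.13, -0.74, 85], [0.16, 0.51, 0.01, -0.37, 0.12, -0.75, 85], [0.16, 0.49, 0.02, -0.35, 0.12, -0.75, 85], [0.16, 0.46, 0.02, -0.34, 0.12, -0.76, 85], [0.15, 0.43, 0.02, -0.32, 0.13, -0.77, 85], [0.16, 0.42, 0.02, -0.31, 0.12, -0.77, 85], [0.16, 0.39, 0.02, -0.3, 0.13, -0.77, 85], [0.16, 0.36, 0.02, -0.28, 0.12, -0.78, 85], [0.17, 0.34, 0.03, -0.27, 0.13, -0.78, 85], [0.17, 0.32, 0.02, -0.25, 0.13, -0.79, 85]]
[[0.17, 0.29, 0.03, -0.24, 0.14, -0.78, 85], [0.18, 0.27, 0.02, -0.23, 0.13, -0.8, 85], [0.18, 0.25, 0.02, -0.22, 0.14, -0.79, 85], [0.19, 0.23, 0.03, -0.2, 0.15, -0.8, 85], [0.2, 0.21, 0.02, -0.2, 0.14, -0.79, 85], [0.2, 0.19, 0.02, -0.18, 0.15, -0.8, 85], [0.21, 0.17, 0.02, -0.17, 0.15, -0.8, 85], [0.22, 0.15, 0.02, -0.16, 0.16, -0.81, 85], [0.23, 0.14, 0.02, -0.15, 0.15, -0.8, 85], [0.23, 0.12, 0.02, -0.14, 0.16, -0.81, 85], [0.24, 0.11, 0.02, -0.13, 0.16, -0.8, 85], [0.25, 0.09, 0.02, -0.12, 0.17, -0.81, 85], [0.26, 0.09, 0.02, -0.12, 0.16, -0.8, 85], [0.26, 0.07, 0.02, -0.1, 0.17, -0.81, 85], [0.26, 0.06, 0.02, -0.1, 0.17, -0.8, 85], [0.28, 0.05, 0.01, -0.09, 0.17, -0.81, 85], [0.27, 0.05, 0.02, -0.09, 0.16, -0.81, 85], [0.28, 0.04, 0.02, -0.07, 0.17, -0.8, 85]]
```

>>> send_rows([
  [0.2, 0.69, -0.01, -0.47, 0.14, -0.69, 85],
  [0.2, 0.67, -0.01, -0.46, 0.13, -0.7, 85],
  [0.19, 0.66, -0.01, -0.46, 0.13, -0.71, 85],
  [0.19, 0.63, 0, -0.44, 0.13, -0.71, 85],
  [0.18, 0.62, 0.01, -0.43, 0.13, -0.72, 85],
  [0.18, 0.6, 0, -0.41, 0.12, -0.72, 85],
  [0.17, 0.57, 0.01, -0.41, 0.13, -0.73, 85],
  [0.16, 0.56, 0.01, -0.39, 0.12, -0.74, 85],
  [0.17, 0.53, 0.02, -0.37, 0.13, -0.74, 85],
  [0.16, 0.51, 0.01, -0.37, 0.12, -0.75, 85],
  [0.16, 0.49, 0.02, -0.35, 0.12, -0.75, 85],
  [0.16, 0.46, 0.02, -0.34, 0.12, -0.76, 85],
  [0.15, 0.43, 0.02, -0.32, 0.13, -0.77, 85],
  [0.16, 0.42, 0.02, -0.31, 0.12, -0.77, 85],
  [0.16, 0.39, 0.02, -0.3, 0.13, -0.77, 85],
  [0.16, 0.36, 0.02, -0.28, 0.12, -0.78, 85],
  [0.17, 0.34, 0.03, -0.27, 0.13, -0.78, 85],
  [0.17, 0.32, 0.02, -0.25, 0.13, -0.79, 85],
])

```text
t: 13.25
tool_pos: [566.2, -286.3, 311.1]
orientation: [0.737, 0.5, 0.13, 0.436]
wrist_force: [0.1, -0.6, 0.4]
grip_width: 85.0
grasp_force: 0.0
```

>>> send_rows([
  [0.17, 0.29, 0.03, -0.24, 0.14, -0.78, 85],
  [0.18, 0.27, 0.02, -0.23, 0.13, -0.8, 85],
  [0.18, 0.25, 0.02, -0.22, 0.14, -0.79, 85],
  [0.19, 0.23, 0.03, -0.2, 0.15, -0.8, 85],
  [0.2, 0.21, 0.02, -0.2, 0.14, -0.79, 85],
  [0.2, 0.19, 0.02, -0.18, 0.15, -0.8, 85],
  [0.21, 0.17, 0.02, -0.17, 0.15, -0.8, 85],
  [0.22, 0.15, 0.02, -0.16, 0.16, -0.81, 85],
  [0.23, 0.14, 0.02, -0.15, 0.15, -0.8, 85],
  [0.23, 0.12, 0.02, -0.14, 0.16, -0.81, 85],
  [0.24, 0.11, 0.02, -0.13, 0.16, -0.8, 85],
  [0.25, 0.09, 0.02, -0.12, 0.17, -0.81, 85],
  [0.26, 0.09, 0.02, -0.12, 0.16, -0.8, 85],
  [0.26, 0.07, 0.02, -0.1, 0.17, -0.81, 85],
  [0.26, 0.06, 0.02, -0.1, 0.17, -0.8, 85],
  [0.28, 0.05, 0.01, -0.09, 0.17, -0.81, 85],
  [0.27, 0.05, 0.02, -0.09, 0.16, -0.81, 85],
  [0.28, 0.04, 0.02, -0.07, 0.17, -0.8, 85],
])

```text
t: 15.5
tool_pos: [601.3, -203.9, 279.2]
orientation: [0.112, 0.892, -0.061, 0.434]
wrist_force: [-1.1, -0.6, 0.1]
grip_width: 85.0
grasp_force: 0.0
```

```bash
python3 - <<'E'
from fk import *
from plant import ctrl
s=ctrl.observe();q0=s["joints"];print(s["t"],q0.round(3).tolist(),s["tool_pos"].round(1),FK(q0,v)[0].round(1))
A.append(([-1.099,-0.012,1.292,2.278,0.065,0.553,-1.64],[461.0,-128.6,198.8]));A.append((q0,s["tool_pos"]));w,e=fit(A,.02);print(w.round(1),e);np.save("v.npy",w)
h=.213;sh=np.array([567,92,199.]);R38=toolR(h,np.radians(38),0);g=sh+R38.apply([0,0,6])
hd=np.array([np.cos(h),np.sin(h),0]);ly=np.array([-np.sin(h),np.cos(h),0])
rows,Q,P=path(q0,[(g-55*hd-50*ly+[0,0,55],R38,14),(g-40*hd+[0,0,48],R38,5)],w);report(Q,w,P);show(rows[:14]);show(rows[14:])
r2,Q2,P2=path(Q[-1],[(g,R38,4),(g+[0,0,30],R38,3),(g-28*hd+[0,0,30],R38,3)],w);report(Q2,w,P2)
E
```

```text
15.5 [-0.457, 0.083, 0.755, 2.319, 3.531, 0.159, -1.966] [ 601.3 -203.9  279.2] [ 595.1 -205.   274.9]
[ 2.842e+02 -2.910e+01 -5.000e-01 -1.890e+01  5.339e+02  1.000e-01
 -2.000e-01  4.528e+02 -1.000e-01 -2.000e-01  3.429e+02] 0.43090340591800214
end [-0.63 -0.03  0.35  2.53  2.92  0.27 -1.39] margin [2.27 0.21 0.68 0.   0.64 0.03 0.89] maxdq/row [0.03 0.02 0.06 0.02 0.11 0.01 0.08] elbow end [  9. -51. 818.] minz 815.0 err 0.0 0.0
[[0.29, 0.6, -0.25, -0.26, -0, -0.19, 85], [0.28, 0.61, -0.23, -0.26, -0, -0.19, 85], [0.26, 0.63, -0.21, -0.26, -0, -0.19, 85], [0.25, 0.64, -0.2, -0.26, -0, -0.19, 85], [0.24, 0.65, -0.18, -0.26, -0, -0.19, 85], [0.23, 0.66, -0.16, -0.26, -0, -0.19, 85], [0.21, 0.66, -0.14, -0.26, -0, -0.19, 85], [0.2, 0.67, -0.12, -0.26, -0, -0.19, 85], [0.19, 0.68, -0.11, -0.26, -0, -0.19, 85], [0.17, 0.68, -0.09, -0.26, -0, -0.19, 85], [0.16, 0.69, -0.07, -0.26, -0, -0.19, 85], [0.14, 0.69, -0.05, -0.26, -0, -0.19, 85], [0.13, 0.7, -0.03, -0.26, -0, -0.19, 85], [0.12, 0.7, -0.01, -0.26, -0, -0.19, 85]]
[[-0.03, 0.4, 0.13, 0.01, -0, -0, 85], [-0.03, 0.4, 0.13, 0.01, -0, -0, 85], [-0.03, 0.4, 0.13, 0.01, -0, -0, 85], [-0.03, 0.4, 0.13, 0.01, -0, -0, 85], [-0.03, 0.4, 0.13, 0.01, -0, -0, 85]]
end [-0.65  0.05  0.4   2.53  3.07  0.34 -1.55] margin [2.3  0.26 1.04 0.01 0.98 0.14 1.18] maxdq/row [0.02 0.06 0.03 0.02 0.11 0.04 0.11] elbow end [ 43. -25. 818.] minz 810.0 err 0.0 0.0
```

>>> send_rows([
  [0.29, 0.6, -0.25, -0.26, 0, -0.19, 85],
  [0.28, 0.61, -0.23, -0.26, 0, -0.19, 85],
  [0.26, 0.63, -0.21, -0.26, 0, -0.19, 85],
  [0.25, 0.64, -0.2, -0.26, 0, -0.19, 85],
  [0.24, 0.65, -0.18, -0.26, 0, -0.19, 85],
  [0.23, 0.66, -0.16, -0.26, 0, -0.19, 85],
  [0.21, 0.66, -0.14, -0.26, 0, -0.19, 85],
  [0.2, 0.67, -0.12, -0.26, 0, -0.19, 85],
  [0.19, 0.68, -0.11, -0.26, 0, -0.19, 85],
  [0.17, 0.68, -0.09, -0.26, 0, -0.19, 85],
  [0.16, 0.69, -0.07, -0.26, 0, -0.19, 85],
  [0.14, 0.69, -0.05, -0.26, 0, -0.19, 85],
  [0.13, 0.7, -0.03, -0.26, 0, -0.19, 85],
  [0.12, 0.7, -0.01, -0.26, 0, -0.19, 85],
  [0, 0, 0, 0, 0, 0, 85],
])

```text
t: 17.38
tool_pos: [526.6, 37.2, 252.4]
orientation: [-0.098, 0.893, 0.053, 0.436]
wrist_force: [0.3, -0.3, -0.1]
grip_width: 84.9
grasp_force: 0.0
```

```bash
python3 - <<'E'
from h import *
s=ctrl.observe();print(s["t"],s["joints"].round(3),s["tool_pos"].round(1)); snap("g1")
E
```

```text
17.375 [-0.629 -0.084  0.528  2.537  3.465  0.237 -1.786] [526.6  37.2 252.4]
```

>>> send_rows([
  [-0.03, 0.4, 0.13, 0, 0, 0, 85],
  [-0.03, 0.4, 0.13, 0, 0, 0, 85],
  [-0.03, 0.4, 0.13, 0, 0, 0, 85],
  [-0.03, 0.4, 0.13, 0, 0, 0, 85],
  [-0.03, 0.4, 0.13, 0, 0, 0, 85],
  [0, 0, 0, 0, 0, 0, 85],
])

```text
t: 18.18
tool_pos: [531.0, 88.7, 246.2]
orientation: [-0.097, 0.893, 0.053, 0.436]
wrist_force: [0.2, 0.1, -0.1]
grip_width: 84.9
grasp_force: 0.0
```

```bash
python3 - <<'E'
from h import *
s=ctrl.observe();print(s["t"],s["joints"].round(3),s["tool_pos"].round(1)); snap("g2")
a,b=[cv2.imread(f"pics/g{i}.png") for i in(1,2)]
f=lambda i:np.clip((i/255.)**.6*290,0,255).astype(np.uint8)
cv2.imwrite("pics/g12.png",np.vstack([cv2.resize(f(x),None,fx=800/560*.5,fy=800/560*.5,interpolation=cv2.INTER_AREA) for x in(a,b)]) if 0 else np.hstack([f(a)[:,80:480],f(b)[:,80:480]]))
E
```

```text
18.175 [-0.582 -0.034  0.301  2.526  2.959  0.266 -1.432] [531.   88.7 246.2]
```

View pics/g12.png

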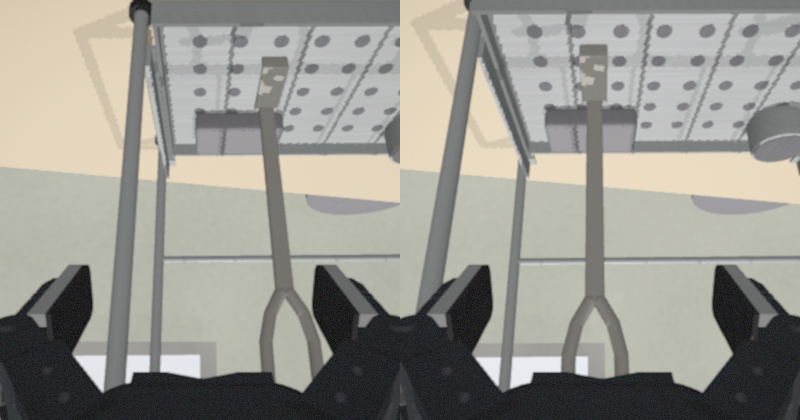

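The wrist views show the right-angled retractor: blade at the top, loop below, upside down. The shank/loop junction is at (363,288) and (275,297), the shank/blade corner at (347,108) and (275,103). I'll triangulate these.

```bash
python3 - <<'E'
from h import *
c1,c2=cam("g1"),cam("g2")
hi,e1=tri([(c1,(363,288)),(c2,(275,297))]);lo,e2=tri([(c1,(347,108)),(c2,(275,103))])
print(hi.round(1),e1,lo.round(1),e2,"len",np.linalg.norm(hi-lo))
be,e3=tri([(c1,(354,58)),(c2,(273,46))]);print("blade tip",be.round(1),e3,np.linalg.norm(be-lo))
d=(hi-lo)/np.linalg.norm(hi-lo);print("axis",d.round(3))
print([(k,proj(CAM[k],lo+d*j).round(0).tolist()) for k in CAM for j in (0,124,187)])
# bearing: width direction via blade vector
b=(lo-be);print("blade heading",np.arctan2(b[1],b[0]))
E
```

```text
[576.1  95.2 244.5] 0.6976960034174908 [576.2  95.5 121.9] 0.8867871663981646 len 122.67807059825938
blade tip [542.   87.3 110.7] 0.13506529466172879 36.848179675332794
axis [-0.001 -0.003  1.   ]
[('side', [[274.0, 256.0]]), ('side', [[275.0, 221.0]]), ('side', [[275.0, 203.0]]), ('top', [[304.0, 211.0]]), ('top', [[308.0, 205.0]]), ('top', [[310.0, 201.0]])]
blade heading 0.23612891739206565
```

```bash
python3 - <<'E'
from fk import *
from plant import ctrl
s=ctrl.observe();q0=s["joints"]
h=.215;sh=np.array([578,96,198.]);hd=np.array([np.cos(h),np.sin(h),0])
for th in (33,35,37):
    Rg=toolR(h,np.radians(th),0);g=sh+Rg.apply([0,0,6])
    rows,Q,P=path(q0,[(g-22*hd+[0,0,10],Rg,4),(g,Rg,2)],v)
    r2,Q2,P2=path(Q[-1],[(g+[0,0,30],Rg,6),(g-28*hd+[0,0,30],Rg,5),(g-28*hd+[0,0,90],Rg,5)],v);print(th,g.round(1));report(Q,v,P);report(Q2,v,P2)
    show(rows,70)
E
```

```text
33 [582.9  97.1 194.7]
end [-0.54  0.26  0.31  2.53  3.17  0.62 -1.67] margin [2.35 0.26 1.11 0.   1.   0.14 1.19] maxdq/row [0.01 0.06 0.02 0.01 0.09 0.08 0.09] elbow end [135.  27. 802.] minz 802.0 err 0.0 0.0
end [-0.61 -0.06  0.32  2.49  2.89  0.3  -1.36] margin [2.33 0.23 1.1  0.   1.   0.17 1.19] maxdq/row [0.01 0.04 0.01 0.02 0.06 0.05 0.07] elbow end [ -4. -60. 817.] minz 802.0 err 0.0 0.0
[[0.14, -0.03, 0.5, 0.02, -0.2, -0.01, 70], [0.15, -0.03, 0.49, 0.02, -0.2, -0.01, 70], [0.16, -0.03, 0.49, 0.02, -0.2, -0.01, 70], [0.17, -0.03, 0.49, 0.02, -0.2, -0.01, 70], [-0.08, 0, 0.48, 0.01, -0.01, -0.01, 70], [-0.08, 0, 0.48, 0.01, -0.01, -0.01, 70]]
35 [582.8  97.  194.6]
end [-0.55  0.23  0.31  2.51  3.17  0.55 -1.67] margin [2.36 0.26 1.11 0.   1.   0.14 1.19] maxdq/row [0.01 0.05 0.02 0.02 0.08 0.07 0.08] elbow end [125.  21. 805.] minz 805.0 err 0.0 0.0
end [-0.61 -0.07  0.32  2.47  2.82  0.24 -1.29] margin [2.33 0.22 1.09 0.   1.   0.11 1.19] maxdq/row [0.01 0.04 0.02 0.02 0.08 0.05 0.09] elbow end [ -8. -63. 816.] minz 805.0 err 0.0 0.0
[[0.14, -0.03, 0.5, 0.02, -0.12, -0.01
[... 169 characters left out ...]
0, 70], [-0.09, 0, 0.48, 0.01, 0, -0, 70]]
37 [582.7  97.  194.4]
end [-0.54  0.22  0.3   2.48  3.17  0.47 -1.67] margin [2.36 0.26 1.12 0.01 1.   0.14 1.19] maxdq/row [0.01 0.05 0.02 0.02 0.07 0.05 0.07] elbow end [117.  15. 807.] minz 807.0 err 0.0 0.0
end [-0.58 -0.07  0.29  2.44  2.71  0.17 -1.17] margin [2.33 0.22 1.09 0.03 1.   0.04 1.19] maxdq/row [0.04 0.03 0.04 0.02 0.12 0.04 0.12] elbow end [-12. -64. 816.] minz 807.0 err 0.0 0.0
[[0.14, -0.03, 0.5, 0.03, -0.04, -0.01, 70], [0.14, -0.03, 0.5, 0.03, -0.04, -0.01, 70], [0.15, -0.03, 0.5, 0.03, -0.04, -0.01, 70], [0.15, -0.03, 0.49, 0.03, -0.04, -0.01, 70], [-0.1, 0.01, 0.47, -0.01, 0.01, -0, 70], [-0.1, 0, 0.47, -0.01, 0.01, -0, 70]]
```

>>> send_rows([
  [0.14, -0.03, 0.5, 0.03, -0.04, -0.01, 70],
  [0.14, -0.03, 0.5, 0.03, -0.04, -0.01, 70],
  [0.15, -0.03, 0.5, 0.03, -0.04, -0.01, 60],
  [0.15, -0.03, 0.49, 0.03, -0.04, -0.01, 50],
  [-0.1, 0, 0.47, 0, 0, 0, 40],
  [-0.1, 0, 0.47, 0, 0, 0, 30],
  [0, 0, 0, 0, 0, 0, 20],
  [0, 0, 0, 0, 0, 0, 20],
], newtons=40)

```text
t: 19.23
tool_pos: [582.4, 96.8, 194.3]
orientation: [-0.095, 0.889, 0.047, 0.444]
wrist_force: [0.2, 0.1, 0.0]
grip_width: 19.7
grasp_force: 0.0
```

```bash
python3 - <<'E'
from h import *
s=ctrl.observe();print(s["t"],s["joints"].round(3),s["tool_pos"].round(1),s["wrist_force"].round(1),s["grip_width"]); snap("g3")
c=cam("g3");T=R.from_quat(s["orientation"]);
for z in (-63,-110,-187): print(z,proj(c,[578,96,308+z]).round(0))
i=cv2.imread("pics/g3.png");cv2.imwrite("pics/g3b.png",np.clip((i/255.)**.6*290,0,255).astype(np.uint8))
E
```

```text
19.225 [-0.538  0.215  0.297  2.485  3.162  0.475 -1.659] [582.4  96.8 194.3] [0.2 0.1 0. ] 19.735071437054785
-63 [[282. 430.]]
-110 [[282. 290.]]
-187 [[282. 121.]]
```

View pics/g3b.png

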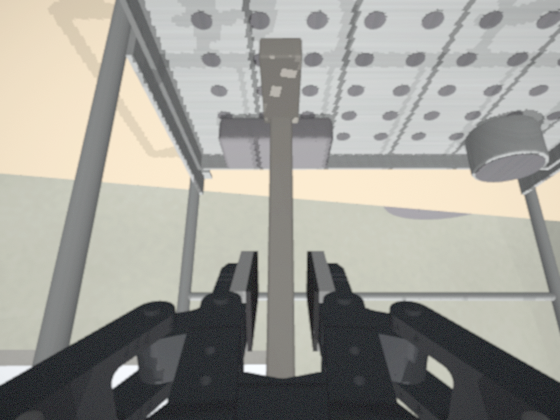

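>>> send_rows([
  [0, 0, 0, 0, 0, 0, 12],
  [0, 0, 0, 0, 0, 0, 5],
  [0, 0, 0, 0, 0, 0, 5],
  [0, 0, 0, 0, 0, 0, 5],
], newtons=50)

```text
t: 19.77
tool_pos: [582.7, 97.2, 194.6]
orientation: [-0.095, 0.889, 0.047, 0.445]
wrist_force: [-0.3, 0.3, 1.5]
grip_width: 8.7
grasp_force: 48.8
```

>>> send_rows([
  [-0.08, 0, -0.06, 0, 0, 0, 5],
  [-0.16, 0, -0.12, 0, 0, 0, 5],
  [-0.16, 0, -0.12, 0, 0, 0, 5],
  [-0.16, 0, -0.12, 0, 0, 0, 5],
  [-0.16, 0, -0.12, 0, 0, 0, 5],
  [-0.16, 0, -0.12, 0, 0, 0, 5],
  [-0.08, 0, -0.06, 0, 0, 0, 5],
  [0, 0, 0, 0, 0, 0, 5],
])

```text
t: 20.78
tool_pos: [582.6, 97.2, 224.6]
orientation: [-0.095, 0.889, 0.047, 0.445]
wrist_force: [0.7, -0.1, -1.1]
grip_width: 8.7
grasp_force: 48.6
```

>>> send_rows([
  [0.1, 0, -0.13, 0, 0, 0, 5],
  [0.1, 0, -0.13, 0, 0, 0, 5],
  [0, 0, 0, 0, 0, 0, 5],
])

```text
t: 21.15
tool_pos: [574.0, 95.2, 223.9]
orientation: [-0.095, 0.89, 0.047, 0.444]
wrist_force: [0.1, 0.1, -0.1]
grip_width: 8.6
grasp_force: 48.7
```

```bash
python3 - <<'E'
from h import *
s=ctrl.observe();print(s["t"],s["joints"].round(3),s["tool_pos"].round(1),s["wrist_force"].round(1),s["ft_torque"].round(2),s["grip_width"],s["grasp_force"])
E
```

```text
21.15 [-0.572  0.118  0.32   2.478  3.112  0.373 -1.597] [574.   95.2 223.9] [ 0.1  0.1 -0.1] [-0.18  0.95  0.04] 8.585310967281197 48.65758717060089
```

>>> send_rows([
  [0.12, 0, -0.16, 0, 0, 0, 5],
  [0.12, 0, -0.16, 0, 0, 0, 5],
  [0.12, 0, -0.16, 0, 0, 0, 5],
  [0.12, 0, -0.16, 0, 0, 0, 5],
  [0, 0, 0, 0, 0, 0, 5],
])

```text
t: 21.78
tool_pos: [554.6, 91.0, 224.2]
orientation: [-0.095, 0.889, 0.047, 0.444]
wrist_force: [-0.0, -0.4, -0.3]
grip_width: 9.1
grasp_force: 48.7
```

```bash
python3 - <<'E'
from h import *
from fk import *
s=ctrl.observe();q0=s["joints"];print(s["t"],q0.round(3),s["tool_pos"].round(1),s["wrist_force"].round(1),s["ft_torque"].round(2))
c=ctrl.read_camera("side");cv2.imwrite("pics/s2.png",c["img"][:,:,::-1][145:265,220:370])
# tray goal: tool x = away(loop inward), roll 1, lean 37 => 53 below horizontal
r0=R.from_quat(s["orientation"]);z=r0.as_matrix()[:,2];th=np.arcsin(-z[2]);print("theta",np.degrees(th),"head",np.arctan2(z[1],z[0]))
hp=-.26
Rp=toolR(hp,np.pi/2-th,1)
mid=np.array([534.4,-264.7,32.5]); d=np.array([np.cos(hp),np.sin(hp),0])
shp=mid-16*d  # grasp point at z=-110, loop inward
off=Rp.apply([0,0,6])
up=np.array([0,0,1.])
h=.215;hd=np.array([np.cos(h),np.sin(h),0])
above=shp+off+90*up
p0=FK(q0,v)[0]
print("home tcp",(shp+off).round(1))
# stages: raise, retreat; rotate tool about its z by pi (j7), then move
def tr(name,w):
    rows,Q,P=path(q0,w,v);print(name,len(rows),np.abs(rows).max(0).round(2));report(Q,v,P);return rows,Q
pA=p0+60*up
for X,Y,Z in ((520,-60,330),(540,-150,330),(560,-200,360),(620,-150,360)):
  for ha in (0,-.26):
    for s in (1,-1):
        Ra=toolR(ha,th,0);Rm=Ra*R.from_rotvec([0,0,s*np.pi/2]);
        tr((X,Y,Z,ha,s),[(pA,r0,4),((X,Y,Z),Ra,14),((X,Y,Z),Rm,18),((X,Y,Z),Ra*R.from_rotvec([0,0,s*np.pi]),18),(above,Rp,16),(shp+off,Rp,6)])
E
```

```text
21.775 [-0.578  0.082  0.316  2.517  3.075  0.38  -1.559] [554.6  91.  224.2] [-0.  -0.4 -0.3] [-0.19  0.95 -0.01]
theta 36.898411829823154 head 0.21290612864513356
home tcp [ 522.4 -261.5   27.7]
(520, -60, 330, 0, 1) 76 [0.48 0.5  0.5  0.12 0.17 0.83]
end [-2.33 -0.29  1.44  2.54  1.82  1.57 -2.86] margin [0.62 0.   0.   0.   1.09 0.   0.  ] maxdq/row [0.44 0.08 0.42 0.02 0.55 0.18 0.47] elbow end [ 140. -102.  790.] minz 790.0 err 366.5 74.44
(520, -60, 330, 0, -1) 76 [0.48 0.5  0.5  0.12 0.17 0.84]
end [-0.08  0.66  0.67  2.39  3.92  0.65  0.83] margin [1.94 0.05 0.12 0.02 0.   0.   1.21] maxdq/row [0.3  0.21 0.34 0.04 0.24 0.2  0.3 ] elbow end [322. -17. 712.] minz 712.0 err 0.0 0.0
(520, -60, 330, -0.26, 1) 76 [0.48 0.48 0.5  0.26 0.17 0.84]
end [-2.34 -0.29  1.44  2.54  1.82  1.57 -2.86] margin [0.61 0.   0.   0.   1.09 0.05 0.  ] maxdq/row [0.42 0.13 0.42 0.02 0.16 0.24 0.14] elbow end [ 141. -102.  790.] minz 790.0 err 366.9 74.66
(520, -60, 330, -0.26, -1) 76 [0.48 0.49 0.5  0.26 0.17 0.83]
end [0.41 0.54 0.05 2.36 3.47 0.42 1.4 ] margin [2.34 0.09 1.11 0.02 0.55 0.   0.  ]
[... 2406 characters left out ...]
0.12 0.17 0.84]
end [0.02 0.61 0.53 2.39 3.83 0.58 0.95] margin [1.65 0.   0.   0.02 0.   0.   1.23] maxdq/row [1.03 0.38 0.88 0.12 0.22 0.15 0.32] elbow end [298. -53. 726.] minz 726.0 err 0.0 0.0
(620, -150, 360, -0.26, 1) 76 [0.58 0.71 0.48 0.26 0.17 0.84]
end [ 1.48  1.27 -1.47  2.31  2.06  1.04 -2.86] margin [1.44 0.21 0.   0.02 1.09 0.   0.  ] maxdq/row [0.55 0.2  0.59 0.02 0.16 0.21 0.16] elbow end [  16. -516.  426.] minz 426.0 err 0.0 1.41
(620, -150, 360, -0.26, -1) 76 [0.58 0.71 0.48 0.26 0.17 0.83]
end [0.43 0.54 0.02 2.36 3.45 0.41 1.43] margin [2.34 0.21 0.84 0.02 0.59 0.   0.  ] maxdq/row [0.36 0.04 0.35 0.02 0.73 0.06 0.72] elbow end [ 229. -158.  742.] minz 742.0 err 0.0 0.0
```

```bash
cat > plan.py <<'E'
from fk import *
th=np.radians(36.9);c,s_=np.cos(th),np.sin(th)
Zr=np.array([-c,0,-s_]);Xr=np.array([-s_,0,c])   # retractor axes in tool frame (z to loop, x into rack)
G=np.array([0,0,-6.])
PT=np.array([G+110*Zr+7*Zr,G+80*Zr,G,G-79*Zr,G-79*Zr-40*Xr])
def rackclear(p,r):
    W=r.apply(PT)+p;a=.213
    W=np.vstack([W[:-1]+(W[1:]-W[:-1])*t for t in np.linspace(0,1,6)])
    L=R.from_euler('z',-a).apply(W-[686,205,0]);  # rack frame, x shifted for the measured hook
    return max(min(L[i,0]+100,500) if L[i,2]<345 and abs(L[i,1])<185 else -999 for i in range(len(L))),W[:,2].min()
E
python3 - <<'E'
from plan import *
from plant import ctrl
q0=ctrl.observe()["joints"];p0,r0=FK(q0,v)
hp=-.26;Rp=toolR(hp,np.pi/2-th,1);d=np.array([np.cos(hp),np.sin(hp),0]);home=np.array([534.4,-264.7,32.5])-16*d+Rp.apply([0,0,6])
above=home+[0,0,80]
r1,Q1,P1=path(q0,[(p0+[0,0,60],r0,5)],v);report(Q1,v,P1)
for side in (None,(P1[0]+[-5,-80,0])):
  if side is not None: r1,Q1,P1=path(q0,[(p0+[0,0,60],r0,5),(side,r0,5)],v);report(Q1,v,P1)
  for j3 in (-.4,0,.4):
    qa,e=ik(above,Rp,[.3,.5,j3,2.3,3.4,.45,1.4],v,j3)
    rows,Q,P=jpath(Q1[-1],qa,38,v);print(j3,qa.round(2),e.round(3),np.abs(rows).max(0));report(Q,v,P)
    print([tuple(np.round(rackclear(*FK(q,v)))) for q in Q[::3]])
    r3,Q3,P3=path(Q[-1],[(home,Rp,12)],v);report(Q3,v,P3)
E
```

```text
end [-0.57 -0.07  0.28  2.45  2.7   0.18 -1.17] margin [2.34 0.22 1.11 0.02 1.09 0.05 1.3 ] maxdq/row [0.03 0.03 0.04 0.02 0.11 0.04 0.12] elbow end [-12. -64. 816.] minz 816.0 err 0.0 0.0
-0.4 [ 0.79  0.37 -0.4   2.31  3.01  0.15  1.92] 0.0 [0.42 0.4  0.15 0.15 0.15 0.78]
end [0.03 0.38 0.5  2.36 4.11 0.35 0.72] margin [2.38 0.22 0.94 0.09 0.06 0.03 1.69] maxdq/row [0.03 0.01 0.02 0.   0.05 0.02 0.09] elbow end [187. -51. 784.] minz 784.0 err 0.0 0.0
[(np.float64(-57.0), np.float64(209.0)), (np.float64(-55.0), np.float64(199.0)), (np.float64(-54.0), np.float64(191.0)), (np.float64(-58.0), np.float64(186.0)), (np.float64(-63.0), np.float64(182.0)), (np.float64(-74.0), np.float64(178.0)), (np.float64(-90.0), np.float64(173.0)), (np.float64(-115.0), np.float64(168.0)), (np.float64(-999.0), np.float64(161.0)), (np.float64(-999.0), np.float64(152.0)), (np.float64(-999.0), np.float64(143.0)), (np.float64(-999.0), np.float64(132.0)), (np.float64(-999.0), np.float64(120.0))]
end [-0.01  0.63  0.57  2.39  3.86  0.6   0.92] margin [2.92 0.67 0.87 0.15 0.06 0.22 1.94] maxdq/row [0.01 0.02 0.01
[... 4484 characters left out ...]
.0), np.float64(208.0)), (np.float64(-78.0), np.float64(207.0)), (np.float64(-78.0), np.float64(207.0)), (np.float64(-80.0), np.float64(209.0)), (np.float64(-87.0), np.float64(210.0)), (np.float64(-97.0), np.float64(211.0)), (np.float64(-999.0), np.float64(210.0)), (np.float64(-999.0), np.float64(205.0)), (np.float64(-999.0), np.float64(197.0)), (np.float64(-999.0), np.float64(186.0)), (np.float64(-999.0), np.float64(169.0)), (np.float64(-999.0), np.float64(147.0)), (np.float64(-999.0), np.float64(127.0))]
end [-0.15  0.71  0.77  2.4   3.97  0.71  0.76] margin [2.76 0.74 0.65 0.14 0.   0.35 2.1 ] maxdq/row [0.   0.02 0.   0.   0.02 0.02 0.02] elbow end [338.  10. 699.] minz 699.0 err 0.0 0.0
```

View pics/s2.png

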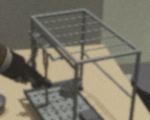

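```bash
python3 - <<'E'
from plan import *
from plant import ctrl
q0=ctrl.observe()["joints"];p0,r0=FK(q0,v)
hp=-.26;Rp=toolR(hp,np.pi/2-th,1);d=np.array([np.cos(hp),np.sin(hp),0]);home=np.array([534.4,-264.7,32.5])-16*d+Rp.apply([0,0,6])
above=home+[0,0,80]
out=[]
for up in (45,60):
 for sy in (50,70,90):
  for dx in (0,15):
   r1,Q1,P1=path(q0,[(p0+[0,0,up],r0,5),(p0+[dx,-sy,up],r0,6)],v)
   for j3 in (-.4,-.6,-.8,-1):
    qa,e=ik(above,Rp,[.3,.5,j3,2.3,3.4,.45,1.4],v,j3)
    if e>.01: continue
    rows,Q,P=jpath(Q1[-1],qa,38,v);al=np.vstack([Q1,Q]);m=np.minimum(al-LO,HI-al).min(0)
    rc=max(rackclear(*FK(q,v))[0] for q in Q[3:])
    out.append((m.min(),up,sy,dx,j3,Q[-1].round(2).tolist(),m.round(2).tolist(),rc.round(),np.abs(np.diff(al,axis=0)).max().round(2),np.abs(FK(Q[-1],v)[0]-P[0]).max().round(2)))
out.sort(key=lambda o:-o[0]);[print(o) for o in out[:6]]
E
```

```text
(np.float64(0.020048099043709106), 60, 50, 0, -0.6, [-0.04, 0.39, 0.59, 2.36, 4.15, 0.39, 0.67], [2.13, 0.16, 0.76, 0.02, 0.02, 0.02, 1.3], np.float64(-65.0), np.float64(0.12), np.float64(0.0))
(np.float64(0.020048099043709106), 60, 50, 0, -0.8, [-0.0, 0.39, 0.54, 2.36, 4.13, 0.37, 0.7], [2.13, 0.16, 0.76, 0.02, 0.04, 0.02, 1.3], np.float64(-64.0), np.float64(0.13), np.float64(0.0))
(np.float64(0.020048099043709106), 60, 50, 0, -1, [-0.0, 0.39, 0.55, 2.36, 4.13, 0.37, 0.69], [2.13, 0.16, 0.76, 0.02, 0.04, 0.02, 1.3], np.float64(-64.0), np.float64(0.13), np.float64(0.0))
(np.float64(0.007644903184094609), 60, 70, 0, -0.6, [0.01, 0.38, 0.53, 2.36, 4.12, 0.36, 0.7], [2.03, 0.13, 0.6, 0.02, 0.05, 0.01, 1.28], np.float64(-71.0), np.float64(0.13), np.float64(0.0))
(np.float64(0.007644903184094609), 60, 70, 0, -0.8, [0.05, 0.37, 0.48, 2.36, 4.1, 0.34, 0.73], [2.03, 0.13, 0.6, 0.02, 0.07, 0.01, 1.28], np.float64(-70.0), np.float64(0.14), np.float64(0.0))
(np.float64(0.007644903184094609), 60, 70, 0, -1, [0.05, 0.37, 0.48, 2.36, 4.09, 0.34, 0.74], [2.03, 0.13, 0.6, 0.02, 0.08, 0.01, 1.28], np.float64(-69.0), np.float64(0.14), np.float64(0.0))
```

```bash
python3 - <<'E'
from plan import *
from plant import ctrl
q0=ctrl.observe()["joints"];p0,r0=FK(q0,v)
r1,Q1,P1=path(q0,[(p0+[0,0,60],r0,5),(p0+[0,-50,60],r0,6)],v);report(Q1,v,P1);show(r1,5)
E
```

```text
end [-0.82 -0.13  0.68  2.47  3.21  0.15 -1.53] margin [2.13 0.16 0.76 0.02 0.96 0.02 1.3 ] maxdq/row [0.05 0.03 0.08 0.02 0.11 0.04 0.12] elbow end [-22. -87. 812.] minz 812.0 err 0.0 0.0
[[-0.38, -0, -0.29, 0, 0, 0, 5], [-0.38, -0, -0.29, 0, 0, 0, 5], [-0.38, -0, -0.29, 0, 0, 0, 5], [-0.38, -0, -0.29, 0, 0, 0, 5], [-0.38, -0, -0.29, 0, 0, 0, 5], [0.04, -0.33, -0.05, 0, 0, 0, 5], [0.04, -0.33, -0.05, 0, 0, 0, 5], [0.04, -0.33, -0.05, 0, 0, 0, 5], [0.04, -0.33, -0.05, 0, 0, 0, 5], [0.04, -0.33, -0.05, 0, 0, 0, 5], [0.04, -0.33, -0.05, 0, 0, 0, 5]]
```

>>> send_rows([
  [-0.38, 0, -0.29, 0, 0, 0, 5],
  [-0.38, 0, -0.29, 0, 0, 0, 5],
  [-0.38, 0, -0.29, 0, 0, 0, 5],
  [-0.38, 0, -0.29, 0, 0, 0, 5],
  [-0.38, 0, -0.29, 0, 0, 0, 5],
  [0.04, -0.33, -0.05, 0, 0, 0, 5],
  [0.04, -0.33, -0.05, 0, 0, 0, 5],
  [0.04, -0.33, -0.05, 0, 0, 0, 5],
  [0.04, -0.33, -0.05, 0, 0, 0, 5],
  [0.04, -0.33, -0.05, 0, 0, 0, 5],
  [0.04, -0.33, -0.05, 0, 0, 0, 5],
  [0, 0, 0, 0, 0, 0, 5],
])

```text
t: 23.32
tool_pos: [555.7, 40.5, 283.9]
orientation: [-0.095, 0.889, 0.047, 0.445]
wrist_force: [0.7, 1.2, 0.2]
grip_width: 8.5
grasp_force: 48.7
```

```bash
python3 - <<'E'
from plan import *
from plant import ctrl
s=ctrl.observe();q0=s["joints"];p0,r0=FK(q0,v);print(s["t"],q0.round(3),s["tool_pos"].round(1),p0.round(1),s["grasp_force"])
hp=-.26;Rp=toolR(hp,np.pi/2-th,1);d=np.array([np.cos(hp),np.sin(hp),0]);home=np.array([534.4,-264.7,32.5])-16*d+Rp.apply([0,0,6])
above=home+[0,0,80]
for j3 in (-.8,-.5,):
    qa,e=ik(above,Rp,[.3,.5,j3,2.3,3.4,.45,1.4],v,j3)
    rows,Q,P=jpath(q0,qa,38,v);report(Q,v,P);print(max(rackclear(*FK(q,v))[0] for q in Q),P[0])
    show(rows[:19],5);show(rows[19:],5)
E
```

```text
23.325 [-0.818 -0.125  0.681  2.465  3.212  0.15  -1.533] [555.7  40.5 283.9] [555.7  40.5 283.8] 48.70881736278534
end [-0.01  0.39  0.55  2.36  4.13  0.37  0.69] margin [2.13 0.16 0.76 0.07 0.04 0.02 1.33] maxdq/row [0.07 0.02 0.06 0.01 0.05 0.02 0.13] elbow end [192. -44. 783.] minz 783.0 err 0.0 0.0
-64.00159625166856 [ 522.37880292 -261.60246189  107.76237385]
[[0.03, -0.37, 0.07, 0.21, 0.05, -0.86, 5], [0.09, -0.36, 0.08, 0.19, 0.07, -0.85, 5], [0.14, -0.35, 0.09, 0.18, 0.1, -0.85, 5], [0.19, -0.32, 0.11, 0.16, 0.12, -0.84, 5], [0.23, -0.3, 0.12, 0.15, 0.14, -0.83, 5], [0.27, -0.26, 0.13, 0.12, 0.15, -0.83, 5], [0.3, -0.23, 0.14, 0.09, 0.17, -0.82, 5], [0.34, -0.19, 0.15, 0.07, 0.17, -0.81, 5], [0.35, -0.14, 0.15, 0.05, 0.18, -0.8, 5], [0.38, -0.11, 0.17, 0.02, 0.18, -0.79, 5], [0.39, -0.05, 0.17, -0, 0.18, -0.79, 5], [0.39, -0.02, 0.18, -0.03, 0.17, -0.78, 5], [0.39, 0.04, 0.19, -0.05, 0.17, -0.76, 5], [0.39, 0.07, 0.19, -0.06, 0.15, -0.76, 5], [0.38, 0.12, 0.19, -0.08, 0.14, -0.75, 5], [0.37, 0.15, 0.2, -0.1, 0.13, -0.74, 5], [0.35, 0.19, 0.19, -0.11, 0.1, -0.73, 5], [0.32, 0
[... 2051 characters left out ...]
, -0.69, 5], [0.22, 0.29, 0.17, -0.11, 0.02, -0.69, 5], [0.19, 0.31, 0.17, -0.11, 0, -0.68, 5], [0.16, 0.32, 0.16, -0.1, -0.01, -0.67, 5], [0.14, 0.33, 0.16, -0.1, -0.02, -0.67, 5], [0.11, 0.33, 0.16, -0.09, -0.03, -0.66, 5], [0.09, 0.34, 0.15, -0.08, -0.04, -0.65, 5], [0.06, 0.33, 0.14, -0.07, -0.04, -0.65, 5], [0.04, 0.33, 0.15, -0.05, -0.05, -0.64, 5], [0.01, 0.33, 0.13, -0.05, -0.05, -0.64, 5], [0, 0.32, 0.13, -0.03, -0.05, -0.63, 5], [-0.02, 0.31, 0.12, -0.03, -0.05, -0.62, 5], [-0.03, 0.31, 0.11, -0.01, -0.04, -0.62, 5], [-0.05, 0.3, 0.1, -0, -0.04, -0.61, 5], [-0.06, 0.29, 0.09, -0, -0.03, -0.61, 5], [-0.07, 0.29, 0.08, 0.01, -0.03, -0.6, 5], [-0.07, 0.27, 0.07, 0.02, -0.01, -0.6, 5]]
```

>>> send_rows([
  [0.03, -0.37, 0.07, 0.21, 0.05, -0.86, 5],
  [0.09, -0.36, 0.08, 0.19, 0.07, -0.85, 5],
  [0.14, -0.35, 0.09, 0.18, 0.1, -0.85, 5],
  [0.19, -0.32, 0.11, 0.16, 0.12, -0.84, 5],
  [0.23, -0.3, 0.12, 0.15, 0.14, -0.83, 5],
  [0.27, -0.26, 0.13, 0.12, 0.15, -0.83, 5],
  [0.3, -0.23, 0.14, 0.09, 0.17, -0.82, 5],
  [0.34, -0.19, 0.15, 0.07, 0.17, -0.81, 5],
  [0.35, -0.14, 0.15, 0.05, 0.18, -0.8, 5],
  [0.38, -0.11, 0.17, 0.02, 0.18, -0.79, 5],
  [0.39, -0.05, 0.17, 0, 0.18, -0.79, 5],
  [0.39, -0.02, 0.18, -0.03, 0.17, -0.78, 5],
  [0.39, 0.04, 0.19, -0.05, 0.17, -0.76, 5],
  [0.39, 0.07, 0.19, -0.06, 0.15, -0.76, 5],
  [0.38, 0.12, 0.19, -0.08, 0.14, -0.75, 5],
  [0.37, 0.15, 0.2, -0.1, 0.13, -0.74, 5],
  [0.35, 0.19, 0.19, -0.11, 0.1, -0.73, 5],
  [0.32, 0.23, 0.2, -0.12, 0.09, -0.72, 5],
  [0.3, 0.25, 0.19, -0.12, 0.08, -0.72, 5],
])

```text
t: 25.7
tool_pos: [568.9, -127.9, 188.3]
orientation: [0.679, -0.631, 0.321, -0.196]
wrist_force: [0.7, -0.5, -1.2]
grip_width: 9.0
grasp_force: 48.7
```

>>> send_rows([
  [0.28, 0.27, 0.2, -0.13, 0.05, -0.7, 5],
  [0.25, 0.29, 0.19, -0.13, 0.04, -0.7, 5],
  [0.22, 0.31, 0.19, -0.13, 0.02, -0.68, 5],
  [0.19, 0.32, 0.18, -0.12, 0, -0.68, 5],
  [0.16, 0.33, 0.17, -0.11, -0.01, -0.67, 5],
  [0.14, 0.33, 0.17, -0.1, -0.03, -0.66, 5],
  [0.11, 0.33, 0.16, -0.1, -0.04, -0.65, 5],
  [0.09, 0.33, 0.16, -0.08, -0.04, -0.64, 5],
  [0.07, 0.33, 0.14, -0.07, -0.05, -0.63, 5],
  [0.05, 0.32, 0.13, -0.05, -0.06, -0.63, 5],
  [0.03, 0.31, 0.12, -0.04, -0.05, -0.62, 5],
  [0.02, 0.31, 0.1, -0.03, -0.06, -0.62, 5],
  [0.01, 0.3, 0.1, -0.01, -0.05, -0.6, 5],
  [0.01, 0.29, 0.07, 0, -0.04, -0.6, 5],
  [0, 0.28, 0.06, 0.01, -0.03, -0.6, 5],
  [0, 0.28, 0.04, 0.01, -0.03, -0.59, 5],
  [-0.01, 0.27, 0.03, 0.03, -0.01, -0.58, 5],
  [0, 0.27, 0.01, 0.03, 0, -0.58, 5],
  [0, 0.28, -0.02, 0.03, 0.01, -0.58, 5],
  [0, 0, 0, 0, 0, 0, 5],
])

```text
t: 28.2
tool_pos: [522.6, -261.7, 107.6]
orientation: [0.941, -0.123, 0.314, 0.041]
wrist_force: [-0.1, -0.1, -1.6]
grip_width: 8.8
grasp_force: 48.7
```

```bash
cat > chk.py <<'E'
from plan import *
from h import *
s=ctrl.observe();q0=s["joints"];p=s["tool_pos"];r=R.from_quat(s["orientation"]);print("t",s["t"],q0.round(3),p.round(1),"F",s["wrist_force"].round(1),"T",s["ft_torque"].round(2),"grip",round(s["grip_width"],1),round(s["grasp_force"],1))
m=p+r.apply(G-16*Zr);a=r.apply(Zr);print("mid",m.round(1),"axis",a.round(3),"blade dir",r.apply(-Xr).round(3),"z at near/far bracket",(m+a*50)[2].round(1),(m-a*50)[2].round(1),"xy near",(m+a*50)[:2].round(1),"far",(m-a*50)[:2].round(1))
hp=-.26;Rp=toolR(hp,np.pi/2-th,1);d=np.array([np.cos(hp),np.sin(hp),0]);home=np.array([534.4,-264.7,32.5])-16*d+Rp.apply([0,0,6])
E
python3 - <<'E'
from chk import *
snap("p1")
c=cam("p1");print("slots px",proj(c,[[582.3,-277.5,41],[486.4,-252,41]]).round(0).tolist(),"shank px",proj(c,[m,m-a*50,m+a*50]).round(0).tolist())
rows,Q,P=path(q0,[(home+[0,0,22],Rp,6)],v);report(Q,v,P);show(rows,5)
E
```

```text
t 28.2 [0.012 0.383 0.525 2.36  4.119 0.361 0.706] [ 522.6 -261.7  107.6] F [-0.1 -0.1 -1.6] T [ 0.22  0.73 -0.  ] grip 8.8 48.7
mid [ 534.6 -264.9  112.4] axis [-0.966  0.257  0.   ] blade dir [ 0.    -0.001  1.   ] z at near/far bracket 112.4 112.4 xy near [ 486.3 -252. ] far [ 582.9 -277.7]
slots px [[282.0, 202.0], [282.0, 376.0]] shank px [[282.0, 249.0], [282.0, 141.0], [282.0, 388.0]]
end [-0.02  0.56  0.58  2.38  3.92  0.55  0.86] margin [2.93 0.67 0.86 0.16 0.05 0.23 2.  ] maxdq/row [0.01 0.03 0.02 0.01 0.04 0.03 0.04] elbow end [277. -39. 741.] minz 741.0 err 0.0 0.0
[[-0.23, -0, 0.31, -0, 0, -0, 5], [-0.23, -0, 0.31, -0, 0, -0, 5], [-0.23, -0, 0.31, -0, 0, -0, 5], [-0.23, -0, 0.31, -0, 0, -0, 5], [-0.23, -0, 0.31, -0, 0, -0, 5], [-0.23, -0, 0.31, -0, 0, -0, 5]]
```

>>> send_rows([
  [-0.23, 0, 0.31, 0, 0, 0, 5],
  [-0.23, 0, 0.31, 0, 0, 0, 5],
  [-0.23, 0, 0.31, 0, 0, 0, 5],
  [-0.23, 0, 0.31, 0, 0, 0, 5],
  [-0.23, 0, 0.31, 0, 0, 0, 5],
  [-0.23, 0, 0.31, 0, 0, 0, 5],
  [0, 0, 0, 0, 0, 0, 5],
])

```text
t: 29.12
tool_pos: [522.2, -261.4, 48.8]
orientation: [0.941, -0.123, 0.313, 0.041]
wrist_force: [0.4, 0.7, -1.5]
grip_width: 8.8
grasp_force: 48.7
```

```bash
python3 - <<'E'
from chk import *
snap("p2")
c=cam("p2");print("slots px",proj(c,[[582.3,-277.5,41],[486.4,-252,41]]).round(1).tolist(),"shank px",proj(c,[m,m-a*50,m+a*50]).round(1).tolist())
f=lambda i:np.clip((i/255.)**.5*300,0,255).astype(np.uint8)
i=f(cv2.imread("pics/p2.png"));q=proj(c,[582.3,-277.5,41])[0].astype(int)
A_=cv2.resize(i[max(q[1]-60,0):q[1]+90,q[0]-100:q[0]+100],(800,600),interpolation=cv2.INTER_CUBIC);print("crop origin",q[0]-100,max(q[1]-60,0))
w=cv2.resize(i,(240,180));A_[420:,:240]=w
cv2.imwrite("pics/p2c.png",A_)
E
```

```text
t 29.125 [-0.022  0.566  0.584  2.385  3.921  0.546  0.865] [ 522.2 -261.4   48.8] F [ 0.4  0.7 -1.5] T [0.16 0.65 0.03] grip 8.8 48.7
mid [ 534.2 -264.6   53.6] axis [-0.966  0.257  0.002] blade dir [ 0.002 -0.     1.   ] z at near/far bracket 53.7 53.5 xy near [ 485.9 -251.8] far [ 582.5 -277.5]
slots px [[282.1, 155.0], [281.9, 382.9]] shank px [[281.8, 249.0], [281.9, 140.9], [281.6, 387.6]]
crop origin 182 94
```

View pics/p2c.png

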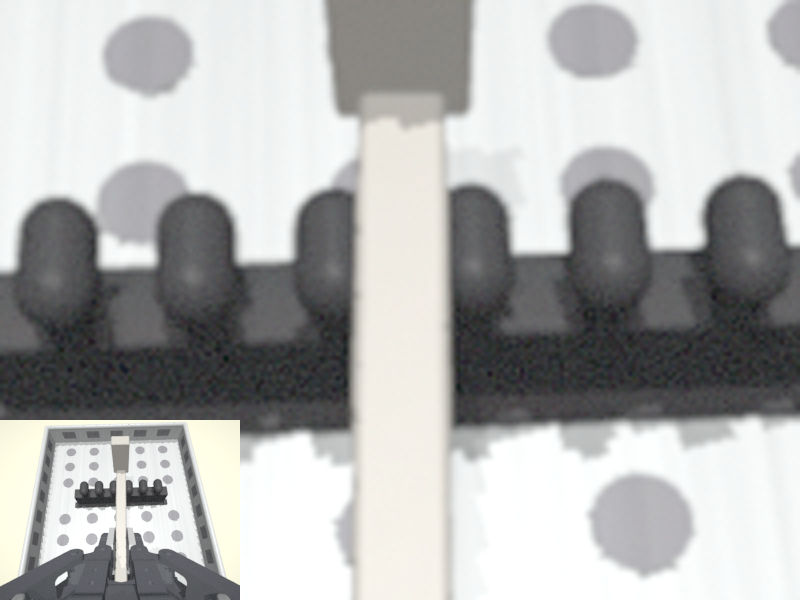

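The last crop shows the shank (columns 355–449, centre 402) midway between the third and fourth heads of the far bracket (heads mean 402). I'll press down in small steps.

>>> send_rows([
  [-0.05, 0, 0.06, 0, 0, 0, 5],
  [-0.05, 0, 0.06, 0, 0, 0, 5],
  [-0.05, 0, 0.06, 0, 0, 0, 5],
  [0, 0, 0, 0, 0, 0, 5],
], newtons=80)

```text
t: 29.68
tool_pos: [522.3, -261.5, 44.0]
orientation: [0.941, -0.123, 0.314, 0.041]
wrist_force: [-0.7, 0.5, -1.7]
grip_width: 8.0
grasp_force: 78.0
```

>>> send_rows([
  [-0.03, 0, 0.04, 0, 0, 0, 5],
  [-0.03, 0, 0.04, 0, 0, 0, 5],
  [0, 0, 0, 0, 0, 0, 5],
])

```text
t: 30.05
tool_pos: [522.5, -261.6, 41.6]
orientation: [0.941, -0.123, 0.314, 0.041]
wrist_force: [-0.2, -1.0, 0.5]
grip_width: 7.8
grasp_force: 78.0
```

>>> send_rows([
  [-0.03, 0, 0.04, 0, 0, 0, 5],
  [-0.03, 0, 0.04, 0, 0, 0, 5],
  [0, 0, 0, 0, 0, 0, 5],
])

```text
t: 30.42
tool_pos: [522.6, -261.6, 39.1]
orientation: [0.941, -0.123, 0.314, 0.041]
wrist_force: [0.9, 0.6, 1.0]
grip_width: 7.9
grasp_force: 78.1
```

```bash
python3 chk.py
```

```text
t 30.425 [-0.023  0.598  0.587  2.388  3.893  0.579  0.884] [ 522.6 -261.6   39.1] F [0.9 0.6 1. ] T [ 0.02  0.26 -0.  ] grip 7.9 78.1
mid [ 534.6 -264.8   43.9] axis [-0.966  0.257  0.   ] blade dir [0. 0. 1.] z at near/far bracket 43.9 43.9 xy near [ 486.2 -251.9] far [ 582.9 -277.6]
```

>>> send_rows([
  [-0.03, 0, 0.04, 0, 0, 0, 5],
  [-0.03, 0, 0.04, 0, 0, 0, 5],
  [0, 0, 0, 0, 0, 0, 5],
])

```text
t: 30.8
tool_pos: [522.4, -261.5, 36.4]
orientation: [0.941, -0.123, 0.313, 0.041]
wrist_force: [0.7, -1.4, 0.0]
grip_width: 8.1
grasp_force: 78.1
```

>>> send_rows([
  [-0.03, 0, 0.04, 0, 0, 0, 5],
  [-0.03, 0, 0.04, 0, 0, 0, 5],
  [0, 0, 0, 0, 0, 0, 5],
])

```text
t: 31.18
tool_pos: [522.1, -261.4, 33.7]
orientation: [0.941, -0.123, 0.313, 0.041]
wrist_force: [1.4, -1.8, -1.5]
grip_width: 8.2
grasp_force: 78.1
```

```bash
python3 chk.py
```

```text
t 31.175 [-0.023  0.614  0.587  2.389  3.882  0.593  0.892] [ 522.1 -261.4   33.7] F [ 1.4 -1.8 -1.5] T [ 0.06  0.6  -0.03] grip 8.2 78.1
mid [ 534.1 -264.6   38.4] axis [-0.966  0.257  0.001] blade dir [0.001 0.    1.   ] z at near/far bracket 38.5 38.4 xy near [ 485.8 -251.8] far [ 582.4 -277.4]
```

>>> send_rows([
  [-0.03, 0, 0.04, 0, 0, 0, 5],
  [-0.03, 0, 0.04, 0, 0, 0, 5],
  [-0.03, 0, 0.04, 0, 0, 0, 5],
  [0, 0, 0, 0, 0, 0, 5],
])

```text
t: 31.68
tool_pos: [522.2, -261.4, 30.0]
orientation: [0.941, -0.123, 0.313, 0.041]
wrist_force: [0.0, -0.7, -1.5]
grip_width: 7.9
grasp_force: 78.0
```

>>> send_rows([
  [-0.03, 0, 0.04, 0, 0, 0, 5],
  [0, 0, 0, 0, 0, 0, 5],
])

```text
t: 31.92
tool_pos: [522.3, -261.4, 28.9]
orientation: [0.941, -0.123, 0.313, 0.041]
wrist_force: [0.3, -0.4, -2.7]
grip_width: 8.0
grasp_force: 78.0
```

>>> send_rows([
  [-0.03, 0, 0.04, 0, 0, 0, 5],
  [0, 0, 0, 0, 0, 0, 5],
])

```text
t: 32.17
tool_pos: [522.3, -261.5, 27.7]
orientation: [0.941, -0.123, 0.313, 0.041]
wrist_force: [-0.1, 0.3, -1.7]
grip_width: 7.9
grasp_force: 78.0
```

```bash
python3 chk.py
```

```text
t 32.175 [-0.022  0.633  0.588  2.39   3.867  0.612  0.902] [ 522.3 -261.5   27.7] F [-0.1  0.3 -1.7] T [ 0.12  0.7  -0.05] grip 7.9 78.0
mid [ 534.3 -264.6   32.5] axis [-0.967  0.257  0.001] blade dir [0.001 0.    1.   ] z at near/far bracket 32.5 32.5 xy near [ 486.  -251.8] far [ 582.7 -277.5]
```

>>> send_rows([
  [-0.03, 0, 0.04, 0, 0, 0, 5],
  [0, 0, 0, 0, 0, 0, 5],
])

```text
t: 32.42
tool_pos: [522.6, -261.6, 26.8]
orientation: [0.941, -0.123, 0.314, 0.041]
wrist_force: [-1.0, 0.3, 2.3]
grip_width: 7.9
grasp_force: 78.4
```

>>> send_rows([
  [-0.03, 0, 0.04, 0, 0, 0, 5],
  [0, 0, 0, 0, 0, 0, 5],
])

```text
t: 32.67
tool_pos: [522.6, -261.6, 25.7]
orientation: [0.94, -0.123, 0.314, 0.041]
wrist_force: [-3.9, 1.9, 6.4]
grip_width: 8.0
grasp_force: 78.4
```

```bash
python3 chk.py
```

```text
t 32.675 [-0.022  0.64   0.588  2.39   3.861  0.62   0.905] [ 522.6 -261.6   25.7] F [-3.9  1.9  6.4] T [ 0.12 -0.11  0.11] grip 8.0 78.4
mid [ 534.6 -264.8   30.5] axis [-0.966  0.257 -0.001] blade dir [-0.001  0.     1.   ] z at near/far bracket 30.5 30.6 xy near [ 486.3 -251.9] far [ 582.9 -277.6]
```

>>> send_rows([
  [-0.02, 0, 0.03, 0, 0, 0, 5],
  [0, 0, 0, 0, 0, 0, 5],
  [0, 0, 0, 0, 0, 0, 5],
])

```text
t: 33.05
tool_pos: [522.8, -261.7, 25.3]
orientation: [0.94, -0.123, 0.315, 0.041]
wrist_force: [-6.3, 2.5, 10.9]
grip_width: 7.9
grasp_force: 79.0
```

>>> send_rows([
  [0.02, 0, -0.03, 0, 0, 0, 5],
  [0.03, 0, -0.04, 0, 0, 0, 5],
  [0, 0, 0, 0, 0, 0, 14],
  [0, 0, 0, 0, 0, 0, 24],
  [0, 0, 0, 0, 0, 0, 30],
  [0, 0, 0, 0, 0, 0, 30],
])

```text
t: 33.8
tool_pos: [522.3, -261.5, 26.4]
orientation: [0.941, -0.123, 0.313, 0.041]
wrist_force: [0.2, 0.3, -0.3]
grip_width: 30.1
grasp_force: 0.0
```

```bash
python3 chk.py
```

```text
t 33.8 [-0.022  0.637  0.588  2.39   3.864  0.615  0.904] [ 522.3 -261.5   26.4] F [ 0.2  0.3 -0.3] T [ 0.14  0.62 -0.06] grip 30.1 0.0
mid [ 534.3 -264.7   31.2] axis [-0.966  0.257  0.001] blade dir [0.001 0.    1.   ] z at near/far bracket 31.2 31.1 xy near [ 485.9 -251.8] far [ 582.6 -277.5]
```

>>> send_rows([
  [0, 0, -0.3, 0, 0, 0, 30],
  [0, 0, -0.6, 0, 0, 0, 30],
  [0, 0, -0.6, 0, 0, 0, 30],
  [0, 0, -0.6, 0, 0, 0, 30],
  [0, 0, -0.4, 0, 0, 0, 0],
  [0, 0, 0, 0, 0, 0, 0],
  [0, 0, 0, 0, 0, 0, 0],
])

```text
t: 34.67
tool_pos: [486.4, -251.8, 76.6]
orientation: [0.941, -0.123, 0.314, 0.041]
wrist_force: [-0.1, 0.2, -0.1]
grip_width: 0.1
grasp_force: 0.0
```

```bash
python3 - <<'E'
from chk import *
snap("e1")
# lower edge of the tip: inner corner (tool -x is down/inward? ) compute both
for sx in (-11,11): print(sx,r.apply([sx,0,8]).round(1))
mid=np.array([534.4,-264.7,35.]);
tip=r.apply([0,0,8]);low=min((r.apply([sx,0,8]) for sx in(-11,11)),key=lambda w:w[2])
for nm,k in(("far",30),("near",-30)):
    tgt=mid+d*k-low+[0,0,6];print(nm,"TCP 6 above contact",tgt.round(1),"tool delta/25",(r.inv().apply(tgt-p)/25).round(2))
    rows,Q,P=path(q0,[(tgt+[0,0,12],r,5),(tgt,r,2)],v);report(Q,v,P);show(rows,0)
E
```

```text
t 34.675 [-0.032  0.453  0.61   2.457  3.961  0.508  0.878] [ 486.4 -251.8   76.6] F [-0.1  0.2 -0.1] T [ 0.17  0.65 -0.02] grip 0.1 0.0
mid [ 498.4 -255.    81.4] axis [-0.967  0.256  0.   ] blade dir [0. 0. 1.] z at near/far bracket 81.4 81.3 xy near [ 450.1 -242.2] far [ 546.7 -267.8]
-11 [ -3.9   1.  -13. ]
11 [13.1 -3.5  0.2]
far TCP 6 above contact [ 567.3 -273.4   54. ] tool delta/25 [2.13 0.01 2.73]
end [-0.    0.58  0.54  2.28  3.99  0.47  0.77] margin [2.92 0.74 0.83 0.08 0.14 0.31 1.98] maxdq/row [0.01 0.02 0.02 0.04 0.02 0.02 0.03] elbow end [283. -45. 737.] minz 737.0 err 0.0 0.0
[[0.49, 0, 0.47, -0, -0, -0, 0], [0.49, 0, 0.47, -0, -0, -0, 0], [0.49, 0, 0.47, -0, -0, -0, 0], [0.49, 0, 0.47, -0, -0, -0, 0], [0.49, 0, 0.47, -0, -0, -0, 0], [-0.16, 0, 0.19, -0, -0, -0, 0], [-0.16, 0, 0.19, -0, -0, -0, 0]]
near TCP 6 above contact [ 509.3 -258.    54. ] tool delta/25 [0.22 0.   1.29]
end [-0.03  0.54  0.6   2.41  3.92  0.55  0.88] margin [2.92 0.74 0.83 0.08 0.21 0.38 1.98] maxdq/row [0.   0.02 0.   0.01 0.02 0.02 0.01] elbow end [268. -37. 747.] minz 747.0 err 0.0 0.0
[[0.1, 0, 0.18, -0, -0, -0, 0], [0.1, 0, 0.18, -0, -0, -0, 0], [0.1, 0, 0.18, -0, -0, -0, 0], [0.1, 0, 0.18, -0, -0, -0, 0], [0.1, 0, 0.18, -0, -0, -0, 0], [-0.14, 0, 0.19, -0, -0, -0, 0], [-0.14, 0, 0.19, -0, -0, -0, 0]]
```

>>> send_rows([
  [0.49, 0, 0.47, 0, 0, 0, 0],
  [0.49, 0, 0.47, 0, 0, 0, 0],
  [0.49, 0, 0.47, 0, 0, 0, 0],
  [0.49, 0, 0.47, 0, 0, 0, 0],
  [0.49, 0, 0.47, 0, 0, 0, 0],
  [-0.16, 0, 0.19, 0, 0, 0, 0],
  [-0.16, 0, 0.19, 0, 0, 0, 0],
  [-0.05, 0, 0.06, 0, 0, 0, 0],
  [0, 0, 0, 0, 0, 0, 0],
])

```text
t: 35.85
tool_pos: [566.2, -273.2, 51.6]
orientation: [0.941, -0.123, 0.313, 0.041]
wrist_force: [-0.6, 0.4, 0.6]
grip_width: 0.0
grasp_force: 0.0
```

>>> send_rows([
  [-0.05, 0, 0.06, 0, 0, 0, 0],
  [0, 0, 0, 0, 0, 0, 0],
])

```text
t: 36.1
tool_pos: [566.6, -273.3, 50.1]
orientation: [0.941, -0.123, 0.314, 0.041]
wrist_force: [-0.9, -0.4, 0.5]
grip_width: 0.1
grasp_force: 0.0
```

>>> send_rows([
  [-0.025, 0, 0.03, 0, 0, 0, 0],
  [0, 0, 0, 0, 0, 0, 0],
])

```text
t: 36.35
tool_pos: [566.6, -273.3, 49.0]
orientation: [0.941, -0.123, 0.314, 0.041]
wrist_force: [0.5, -0.5, -0.3]
grip_width: 0.0
grasp_force: 0.1
```

>>> send_rows([
  [-0.025, 0, 0.03, 0, 0, 0, 0],
  [0, 0, 0, 0, 0, 0, 0],
])

```text
t: 36.6
tool_pos: [566.5, -273.4, 48.2]
orientation: [0.941, -0.123, 0.314, 0.041]
wrist_force: [-1.3, -0.2, 2.3]
grip_width: 0.4
grasp_force: 1.4
```

```bash
python3 chk.py
```

```text
t 36.6 [-0.004  0.594  0.544  2.285  3.97   0.489  0.782] [ 566.5 -273.4   48.2] F [-1.3 -0.2  2.3] T [ 0.09  0.59 -0.02] grip 0.4 1.4
mid [ 578.5 -276.6   53. ] axis [-0.966  0.257  0.   ] blade dir [0. 0. 1.] z at near/far bracket 53.0 52.9 xy near [ 530.2 -263.8] far [ 626.8 -289.5]
```

>>> send_rows([
  [-0.025, 0, 0.03, 0, 0, 0, 0],
  [-0.025, 0, 0.03, 0, 0, 0, 0],
  [0, 0, 0, 0, 0, 0, 0],
])

```text
t: 36.98
tool_pos: [566.5, -273.5, 46.2]
orientation: [0.941, -0.123, 0.314, 0.041]
wrist_force: [-1.7, 0.0, 5.1]
grip_width: 0.3
grasp_force: 3.4
```

>>> send_rows([
  [0.2, 0, -0.25, 0, 0, 0, 0],
  [0.2, 0, -0.25, 0, 0, 0, 0],
  [-0.6, 0, -0.44, 0, 0, 0, 0],
  [-0.6, 0, -0.44, 0, 0, 0, 0],
  [-0.6, 0, -0.44, 0, 0, 0, 0],
  [0, 0, 0, 0, 0, 0, 0],
])

```text
t: 37.72
tool_pos: [512.2, -258.7, 61.7]
orientation: [0.941, -0.123, 0.313, 0.041]
wrist_force: [0.6, -0.3, -0.4]
grip_width: 0.0
grasp_force: 0.0
```

```bash
python3 - <<'E'
from chk import *
tgt=np.array([534.4,-264.7,35.])-d*30-r.apply([-11,0,8])+[0,0,2]
print(tgt);rows,Q,P=path(q0,[(tgt+[0,0,5],r,2),(tgt,r,2)],v);report(Q,v,P);show(rows,0)
E
```

```text
t 37.725 [-0.026  0.52   0.592  2.405  3.946  0.524  0.857] [ 512.2 -258.7   61.7] F [ 0.6 -0.3 -0.4] T [ 0.17  0.59 -0.01] grip 0.0 0.0
mid [ 524.2 -261.9   66.5] axis [-0.966  0.257  0.001] blade dir [ 0.001 -0.001  1.   ] z at near/far bracket 66.5 66.4 xy near [ 475.9 -249. ] far [ 572.5 -274.8]
[ 509.28156832 -258.0239725    49.99706487]
end [-0.03  0.56  0.6   2.42  3.91  0.57  0.88] margin [2.92 0.81 0.84 0.12 0.22 0.39 1.98] maxdq/row [0.   0.01 0.   0.   0.01 0.01 0.01] elbow end [274. -37. 743.] minz 743.0 err 0.0 0.0
[[-0.13, 0, 0.07, -0, 0, 0, 0], [-0.13, 0, 0.07, -0, 0, 0, 0], [-0.06, 0, 0.08, -0, 0, 0, 0], [-0.06, 0, 0.08, -0, 0, 0, 0]]
```

>>> send_rows([
  [-0.13, 0, 0.07, 0, 0, 0, 0],
  [-0.13, 0, 0.07, 0, 0, 0, 0],
  [-0.06, 0, 0.08, 0, 0, 0, 0],
  [-0.06, 0, 0.08, 0, 0, 0, 0],
  [-0.025, 0, 0.03, 0, 0, 0, 0],
  [0, 0, 0, 0, 0, 0, 0],
])

```text
t: 38.48
tool_pos: [510.0, -258.2, 48.7]
orientation: [0.941, -0.123, 0.313, 0.041]
wrist_force: [0.9, -1.4, -0.6]
grip_width: 0.0
grasp_force: 0.0
```

>>> send_rows([
  [-0.025, 0, 0.03, 0, 0, 0, 0],
  [0, 0, 0, 0, 0, 0, 0],
])

```text
t: 38.72
tool_pos: [510.0, -258.2, 47.9]
orientation: [0.941, -0.123, 0.314, 0.041]
wrist_force: [-0.0, -0.3, 0.3]
grip_width: -0.1
grasp_force: 0.0
```

>>> send_rows([
  [-0.025, 0, 0.03, 0, 0, 0, 0],
  [0, 0, 0, 0, 0, 0, 0],
])

```text
t: 38.98
tool_pos: [509.9, -258.2, 46.9]
orientation: [0.941, -0.123, 0.314, 0.041]
wrist_force: [0.9, -0.6, -0.5]
grip_width: 0.3
grasp_force: 0.0
```

>>> send_rows([
  [-0.025, 0, 0.03, 0, 0, 0, 0],
  [0, 0, 0, 0, 0, 0, 0],
])

```text
t: 39.22
tool_pos: [510.0, -258.2, 46.1]
orientation: [0.941, -0.123, 0.314, 0.041]
wrist_force: [-0.9, 0.7, 3.9]
grip_width: 0.2
grasp_force: 1.8
```

>>> send_rows([
  [-0.025, 0, 0.03, 0, 0, 0, 0],
  [-0.025, 0, 0.03, 0, 0, 0, 0],
  [0, 0, 0, 0, 0, 0, 0],
])

```text
t: 39.6
tool_pos: [510.2, -258.5, 45.6]
orientation: [0.94, -0.123, 0.315, 0.041]
wrist_force: [-9.8, 5.0, 22.8]
grip_width: -0.0
grasp_force: 11.3
```

>>> send_rows([
  [0.2, 0, -0.25, 0, 0, 0, 0],
  [0.6, 0, 0.4, 0, 0, 0, 0],
  [0.6, 0, 0.45, 0, 0, 0, 0],
  [0.6, 0, 0.45, 0, 0, 0, 0],
  [0, 0, 0, 0, 0, 0, 0],
])

```text
t: 40.22
tool_pos: [564.7, -272.5, 53.2]
orientation: [0.941, -0.122, 0.314, 0.041]
wrist_force: [0.4, 0.1, 0.3]
grip_width: 0.2
grasp_force: 0.0
```

```bash
python3 - <<'E'
from chk import *
tgt=np.array([534.4,-264.7,35.])+d*32-r.apply([-11,0,8])+[0,0,1]
print(tgt);rows,Q,P=path(q0,[(tgt,r,3)],v);report(Q,v,P);show(rows,0)
E
```

```text
t 40.225 [-2.000e-03  5.780e-01  5.410e-01  2.289e+00  3.980e+00  4.790e-01
  7.790e-01] [ 564.7 -272.5   53.2] F [0.4 0.1 0.3] T [0.15 0.59 0.01] grip 0.2 0.0
mid [ 576.7 -275.7   58.1] axis [-0.967  0.256 -0.   ] blade dir [-0.     0.001  1.   ] z at near/far bracket 58.0 58.1 xy near [ 528.3 -262.9] far [ 625.  -288.5]
[ 569.18020765 -273.94040217   49.00405778]
end [-0.    0.59  0.54  2.28  3.97  0.48  0.78] margin [2.95 0.87 0.9  0.25 0.19 0.35 2.08] maxdq/row [0. 0. 0. 0. 0. 0. 0.] elbow end [290. -45. 733.] minz 733.0 err 0.0 0.0
[[0.02, 0, 0.08, -0, 0, -0, 0], [0.02, 0, 0.08, -0, 0, -0, 0], [0.02, 0, 0.08, -0, 0, -0, 0]]
```

>>> send_rows([
  [0.02, 0, 0.08, 0, 0, 0, 0],
  [0.02, 0, 0.08, 0, 0, 0, 0],
  [0.02, 0, 0.08, 0, 0, 0, 0],
  [-0.025, 0, 0.03, 0, 0, 0, 0],
  [0, 0, 0, 0, 0, 0, 0],
])

```text
t: 40.85
tool_pos: [567.7, -274.2, 48.6]
orientation: [0.941, -0.123, 0.314, 0.041]
wrist_force: [-5.8, 1.8, 9.3]
grip_width: -0.0
grasp_force: 5.4
```

>>> send_rows([
  [-0.025, 0, 0.03, 0, 0, 0, 0],
  [0, 0, 0, 0, 0, 0, 0],
])

```text
t: 41.1
tool_pos: [568.0, -274.0, 47.5]
orientation: [0.941, -0.123, 0.314, 0.041]
wrist_force: [-2.7, 1.0, 5.1]
grip_width: -0.2
grasp_force: 3.1
```

>>> send_rows([
  [-0.025, 0, 0.03, 0, 0, 0, 0],
  [0, 0, 0, 0, 0, 0, 0],
])

```text
t: 41.35
tool_pos: [568.1, -273.9, 46.4]
orientation: [0.941, -0.123, 0.314, 0.041]
wrist_force: [-1.7, 0.2, 5.4]
grip_width: 0.1
grasp_force: 3.1
```

>>> send_rows([
  [-0.025, 0, 0.03, 0, 0, 0, 0],
  [0, 0, 0, 0, 0, 0, 0],
])

```text
t: 41.6
tool_pos: [568.3, -274.0, 46.0]
orientation: [0.94, -0.123, 0.314, 0.041]
wrist_force: [-4.9, 1.6, 11.9]
grip_width: -0.2
grasp_force: 7.1
```

>>> send_rows([
  [0.2, 0, -0.25, 0, 0, 0, 0],
  [-0.6, 0, -0.46, 0, 0, 0, 0],
  [-0.07, 0, 0.1, 0, 0, 0, 0],
  [0, 0, 0, 0, 0, 0, 0],
])

```text
t: 42.1
tool_pos: [550.8, -268.7, 50.1]
orientation: [0.941, -0.122, 0.314, 0.041]
wrist_force: [0.0, 0.1, -0.2]
grip_width: 0.1
grasp_force: 0.0
```

```bash
python3 chk.py | head -1
```

```text
t 42.1 [-0.012  0.579  0.558  2.321  3.955  0.505  0.809] [ 550.8 -268.7   50.1] F [ 0.   0.1 -0.2] T [ 0.13  0.61 -0.01] grip 0.1 0.0
```

>>> send_rows([
  [-0.025, 0, 0.03, 0, 0, 0, 0],
  [0, 0, 0, 0, 0, 0, 0],
])

```text
t: 42.35
tool_pos: [550.4, -268.9, 49.2]
orientation: [0.941, -0.123, 0.314, 0.041]
wrist_force: [0.2, -0.7, 0.2]
grip_width: 0.0
grasp_force: 0.0
```

>>> send_rows([
  [-0.025, 0, 0.03, 0, 0, 0, 0],
  [0, 0, 0, 0, 0, 0, 0],
])

```text
t: 42.6
tool_pos: [550.1, -268.9, 48.3]
orientation: [0.941, -0.123, 0.314, 0.041]
wrist_force: [-0.4, -0.3, 0.3]
grip_width: -0.0
grasp_force: 0.0
```

>>> send_rows([
  [-0.025, 0, 0.03, 0, 0, 0, 0],
  [0, 0, 0, 0, 0, 0, 0],
])

```text
t: 42.85
tool_pos: [550.0, -268.9, 47.3]
orientation: [0.941, -0.123, 0.314, 0.041]
wrist_force: [1.2, -0.2, -0.8]
grip_width: 0.1
grasp_force: 0.0
```

>>> send_rows([
  [-0.025, 0, 0.03, 0, 0, 0, 0],
  [0, 0, 0, 0, 0, 0, 0],
])

```text
t: 43.1
tool_pos: [550.0, -268.8, 46.4]
orientation: [0.941, -0.123, 0.314, 0.041]
wrist_force: [-0.5, -0.8, -0.0]
grip_width: 0.1
grasp_force: 0.0
```

>>> send_rows([
  [-0.025, 0, 0.03, 0, 0, 0, 0],
  [0, 0, 0, 0, 0, 0, 0],
])

```text
t: 43.35
tool_pos: [550.1, -268.9, 46.0]
orientation: [0.94, -0.123, 0.314, 0.041]
wrist_force: [-2.8, 2.1, 7.2]
grip_width: 0.1
grasp_force: 3.6
```

```bash
python3 chk.py | head -1
```

```text
t 43.35 [-0.013  0.591  0.562  2.324  3.941  0.521  0.82 ] [ 550.1 -268.9   46. ] F [-2.8  2.1  7.2] T [0.26 0.28 0.11] grip 0.1 3.6
```

>>> send_rows([
  [0.05, 0, -0.1, 0, 0, 0, 0],
  [0, 0, -0.5, 0, 0, 0, 0],
  [0, 0, -0.8, 0, 0, 0, 0],
  [0, 0, -0.8, 0, 0, 0, 0],
  [0, 0, -0.8, 0, 0, 0, 0],
  [0, 0, -0.5, 0, 0, 0, 0],
  [0, 0, 0, 0, 0, 0, 0],
  [0, 0, 0, 0, 0, 0, 0],
])

```text
t: 44.35
tool_pos: [500.3, -255.6, 116.3]
orientation: [0.941, -0.123, 0.314, 0.041]
wrist_force: [0.9, -0.3, -0.1]
grip_width: 0.1
grasp_force: 0.0
```

```bash
python3 - <<'E'
from chk import *
print(ctrl.job_done())
E
```

```text
t 44.35 [0.017 0.328 0.524 2.403 4.12  0.344 0.73 ] [ 500.3 -255.6  116.3] F [ 0.9 -0.3 -0.1] T [ 0.13  0.62 -0.  ] grip 0.1 0.0
mid [ 512.2 -258.8  121.1] axis [-0.966  0.257 -0.   ] blade dir [-0.  0.  1.] z at near/far bracket 121.1 121.1 xy near [ 463.9 -245.9] far [ 560.6 -271.6]
the job is handed in; nothing more can be done
None
```

I handed the job in at 44.4 s with the retractor pressed blade up into the middle slot of both brackets; fingertip probing found the shank level at about home height. The verdict was not shown, and I took no picture after the release.

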